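# Load the saddle-knob feed shuttle

## Robot

A 6-joint arm with a two-finger parallel gripper is mounted at the origin on the work surface. World frame = base frame: x ahead of the robot, y to its left, z up, the work surface at z = 0. Lengths are in m, angles in degrees, forces in N, time in s.
With the tool pointing down it reaches from about 0.4 to 0.825 m from the base axis. Payload 7 kg.
Tool frame: the origin (TCP) lies at the very end of the fingers, on their centre line; the grasp point (between the pads) lies 19 mm behind it; x points along the fingers, z is the direction in which the jaws open and shut, and the axes are right-handed (so a half turn about x gives the same grasp; the last joint's range is limited). The gripper opens to 88 mm and grips with 3 to 60 N. Pads are 19 mm wide; open, the fingers measure 130 mm over their backs; the gripper's body (78 mm by 193 mm) begins 47 mm behind the grasp point.
Start: joints at [-56.259, 20.546, 0.682, 0, -70.136, -16.507], TCP at [0.2, -0.645, 0.227] pointing down, gripper open.
Joint ranges: [-176.03, 176.03], [-82.01, 121.73], [-58.28, 71.71], [-173.87, 95.51], [-174.79, -0.11], [-173.66, 173.66]. Speed limits (degrees/s): [136.94, 136.94, 172.46, 180, 180, 180].

## Interface

Orientations are given as [roll, pitch, yaw] about the fixed x, y, z axes, in that order (R = Rz(yaw) Ry(pitch) Rx(roll)).
In Python, from plant import * gives the robot as it stands.
- The arm moves only by the tool arm_command, never from a script. Its argument "commands" is one flat list of numbers, 5 for each row, row after row: the shift along the tool's x, y, z in mm, then the turn about the tool's x in degrees, then the opening in per cent of the stroke, from 0 (shut) to 100 (fully open). A call has 1 to 5 rows; each row shifts and turns the pose as measured when the row begins, along the tool's axes as they then stand; what a row does not reach is not made up. A row lasts 1/8 s, in which the tool goes at most 62.5 mm and 10.7 degrees, less where a joint would pass 70% of its speed; a pose out of reach is approached as far as the arm can. A call is refused whole if a number of a shift passes 62.5 or a number of a turn 10.7, either way. A call with a gripper value outside its range is refused whole. The fingers move at their own pace and stop on an object; the grip force is fixed at half the most. Time passes only in rows, so rows that do not move let the fingers close. It gives the time, the measured TCP pose, the force and the opening at its end, in the units of the state.
- get_obs(): the state, without advancing time (a new reading comes with each control period).
- snapshot(name): name is "scene" or "top" or "wrist"; returns a dict with "frame" (384x512x3 uint8, blue, green, red), "fov_y" (degrees; the focal length in pixels is half the picture's height over the tangent of half this angle, whatever the lens; pixels are square), "cx", "cy" (the principal point, pixels), "world_to_cam" (4x4, takes a point from world to camera coordinates). Camera axes: x right, y up, looking along -z (the intrinsics and any distortion apply to the point x, -y, -z); pixel columns grow to the right and rows downward; lengths in m; the calibration is good to about 2 mm. A picture is of the moment at which its call begins. There is no depth.
- close_job(): hands the job in, once; it reports no verdict.
The state is a dict: "clock": time; "joint_pos": joint angles; "qvel": joint speeds; "tau": joint torques, N m; "tool_pos": TCP position; "orientation": TCP orientation; "force": force on the tool from outside, world axes, zero at the start; "moment": the same for the moment, N m; "opening": finger opening in m.
Only numpy, scipy, OpenCV 4.12 (cv2) and the standard library are available. Lean on these libraries where they do the work, as an engineer would, in place of code of your own. Each camera call takes 0.05 s, during which the arm holds its last target. There are 200 camera calls.

## Task

Load the press's feed shuttle: squeeze its red latch tab while sliding it back to the right (the robot's right), past the middle notch, until it latches in the loading notch with the brass pocket in the window, and put all the brass knobs there are in that gold-lined pocket. Then squeeze the tab and slide it one notch to the left, let it latch, and put all the steel knobs in the dark-lined pocket; last, squeeze and slide it left under the guard until it latches in the feed notch. All the knobs must be down in their pockets, and the hammer, tub and bench anvil stay where they are.

Things in the scene. Friction and masses are not known exactly. Their poses are not given: they have to be found in the camera images.
- guide: Fixed grey guide of the feed shuttle. Origin on the bench under the loading window's centre; +x away from the robot, +y (robot's left) the feed direction. Two clear yellow-edged guard plates, 56 to 60 mm above the bench, x = -66 to 84 mm, y = -132 to -46 and 46 to 218 mm; the 92 mm gap between is the loading window. Green press body, 66 mm high, x = 86 to 160, y = 60 to 200 mm.
- window (a point): Centre of the loading window at the height of the pocket floors (13 mm above the bench); axes as the guide's.
- shuttle (a joint): Travel of the shuttle along the guide's +y, m. Latch notches: 0 = loading notch (brass pocket in the window), 0.084 = middle notch (steel pocket in the window, brass under the long guard), 0.168 = feed notch (both under the long guard). End stops 2 mm beyond the outer notches; latched play 2.5 mm either way; friction about 2 N.
- latch (a joint): How far the red tab is pressed in, m: 0 out, 0.007 fully in. In a notch the spring holds it at 0 and the shuttle is locked; pressed beyond 0.004 the shuttle is free. Let go between notches it rides the rail at about 0.004 (at the start too) and springs out in the next notch it comes to. 3 N to start it, 8 N fully in.
- grip (a point): Centre of the shuttle's black grip block, 44 mm above the bench: 20 mm thick (x), 32 mm wide (y), 22 to 66 mm above the bench, axes as the guide's. Its -x face, towards the robot, carries the red tab. Pinch block and tab together along x with 12 N or more to press the tab home: 21 mm thick then, 28 mm with the tab out. The guards begin 52 mm beyond this point in x. It stands on an arm 22 mm high.
- tab (a point): Centre of the red latch tab's outer face, 44 mm above the bench; 22 mm wide (y), 28 to 60 mm above the bench. Pressed towards the guide's +x; rides with the shuttle, 18 mm nearer the robot than point grip when out, 11 mm when pressed.
- pocket_brass (a point): Centre of the floor of the brass (gold-lined, leading, +y) pocket of the aluminium shuttle tray; axes as the guide's. Inside 120 mm along x, 80 mm along y; walls 4 mm thick, 16 mm high above this floor; the floor is 13 mm above the bench.
- pocket_steel (a point): The same for the steel (dark-lined, trailing) pocket, 84 mm behind the brass one towards -y.
- brass1_mid (a point): Loose golden brass saddle knob, half-way up its 36 mm height on its axis (own z = axis): foot flange 28 mm across and 6 mm high, plain round body 22 mm across above it, 70 g or so. It stands on its flange at the start. May be absent.
- brass2_mid (a point): Loose golden brass saddle knob, half-way up its 36 mm height on its axis (own z = axis): foot flange 28 mm across and 6 mm high, plain round body 22 mm across above it, 70 g or so. It stands on its flange at the start. May be absent.
- brass3_mid (a point): Loose golden brass saddle knob, half-way up its 36 mm height on its axis (own z = axis): foot flange 28 mm across and 6 mm high, plain round body 22 mm across above it, 70 g or so. It stands on its flange at the start. May be absent.
- steel1_mid (a point): Loose dark steel saddle knob, half-way up its 36 mm height on its axis (own z = axis): foot flange 28 mm across and 6 mm high, plain round body 22 mm across above it, 70 g or so. It stands on its flange at the start. May be absent.
- steel2_mid (a point): Loose dark steel saddle knob, half-way up its 36 mm height on its axis (own z = axis): foot flange 28 mm across and 6 mm high, plain round body 22 mm across above it, 70 g or so. It stands on its flange at the start. May be absent.
- steel3_mid (a point): Loose dark steel saddle knob, half-way up its 36 mm height on its axis (own z = axis): foot flange 28 mm across and 6 mm high, plain round body 22 mm across above it, 70 g or so. It stands on its flange at the start. May be absent.
- hammer: Hammer, 200 mm long, lying on the bench beyond the knobs; leave it alone.
- tub_mid (a point): Orange tub, 100 mm across, 90 mm high, its centre half-way up; leave it alone.
- stake_mid (a point): Small steel bench anvil, 70 mm across, 78 mm high, its centre half-way up; leave it alone.
There are look-alikes about, which are no part of the job. Leave any turquoise look-alike of the part that bears brass1_mid alone.

How it is judged:
By the outcome, as a careful person would: the job done as asked, in the order asked, and still so for the second after the job is handed in, with the robot touching nothing.
Of brass1, brass2, brass3, steel1, steel2, steel3 only 4 to 6 are there at a start; the rules pass over those that are not, and their reading is None.
At some moment in a run one of brass1, brass2, brass3, steel1, steel2, steel3 may be knocked a few centimetres aside while the robot is not near it.
Once in a run the grip may slacken for a moment while it holds something.
It also fails if it takes over 210 s, if anything falls off the work surface, if the arm or the gripper's body presses on something with over 40 N, if the wrist force passes 120 N, or if a joint passes its speed limit or range.

## Working session

There is one attempt and no reset: what is moved stays moved. The work goes in short steps, Python scripts to look and compute and a tool call to move; the robot and the scene stay as the last step left them, time stands still between calls to the robot, and variables do not carry over. Pictures are saved under pics/ and viewed, about 12 in all and at most 16, crops included, and the job is handed in when it is done.

Besides the shell and the picture viewer there is one more tool, called after "Call:" by a JSON object that holds its "name" and its "arguments", one argument or row to a line. arm_command: Moves the arm, as the interface text tells. Its arguments: {"type":"object","properties":{"commands":{"type":"array"}},"required":["commands"]}

```bash
mkdir -p pics; cat > h.py <<'E'
from plant import *
import numpy as np, cv2
def snap(name,fn):
    s=snapshot(name); cv2.imwrite('pics/'+fn+'.png',s['frame'])
    np.savez('pics/'+fn+'.npz',fov=s['fov_y'],cx=s['cx'],cy=s['cy'],T=s['world_to_cam']); 
    return s
def ray(fn,u,v,z):
    d=np.load('pics/'+fn+'.npz'); T=d['T']; f=192/np.tan(np.radians(d['fov']/2))
    c=np.array([(u-d['cx'])/f,-(v-d['cy'])/f,-1]); R=T[:3,:3]; o=-R.T@T[:3,3]; w=R.T@c
    return (o+w*(z-o[2])/w[2]).round(4)
def proj(fn,p):
    d=np.load('pics/'+fn+'.npz'); T=d['T']; f=192/np.tan(np.radians(d['fov']/2))
    q=T[:3,:3]@np.array(p)+T[:3,3]; return (d['cx']+f*q[0]/-q[2], d['cy']-f*q[1]/-q[2])
E
python3 - <<'E'
from h import *
o=get_obs(); print(o)
a=snap('scene','s0');b=snap('top','t0')
print({k:v for k,v in b.items() if k!='frame'})
print(sorted(a.keys()))
cv2.imwrite('pics/s0b.png',cv2.resize(a['frame'],(800,600),interpolation=cv2.INTER_CUBIC))
cv2.imwrite('pics/t0b.png',cv2.resize(b['frame'],(800,600),interpolation=cv2.INTER_CUBIC))
E
ls
```

```text
{'clock': 0.0, 'joint_pos': array([-5.62581572e+01,  2.05905210e+01,  6.33736167e-01, -1.86314805e-02,
       -7.01350360e+01, -1.65073138e+01]), 'qvel': array([-0.03065675,  0.10612571, -0.10487   ,  0.0448484 ,  0.00114915,
       -0.03546642]), 'tau': array([ 7.56708178e-04, -5.82724249e+01,  2.93054527e+01,  6.99665576e+00,
        7.05490995e-03, -1.89223783e-04]), 'tool_pos': array([ 0.19982061, -0.64424115,  0.22563739]), 'orientation': array([  5.70927857,  89.90652311, 112.93746244]), 'force': array([ 0.06733042, -1.31058452, -0.59698992]), 'moment': array([ 0.01133861,  0.04293388, -0.00079438]), 'opening': 0.08775781523804362}
{'fov_y': 53.627951626848514, 'cx': 263.4927409274777, 'cy': 186.57759219554188, 'world_to_cam': array([[ 0.01472948, -0.99989079, -0.00120801,  0.07854419],
       [ 0.99417064,  0.01451614,  0.10683646, -0.58286786],
       [-0.10680725, -0.00277462,  0.99427587, -1.04262894],
       [ 0.        ,  0.        ,  0.        ,  1.        ]])}
['cx', 'cy', 'fov_y', 'frame', 'world_to_cam']
h.py
pics
```

View pics/t0b.png

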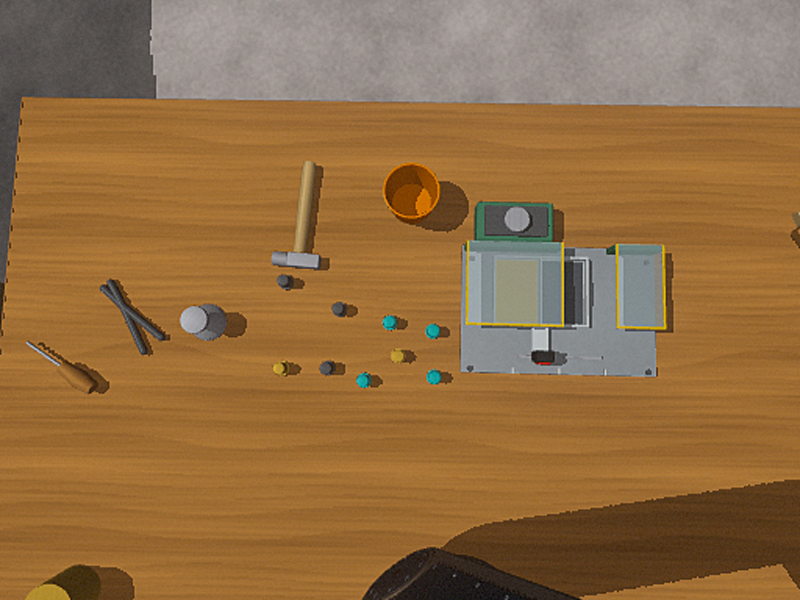

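View pics/s0b.png

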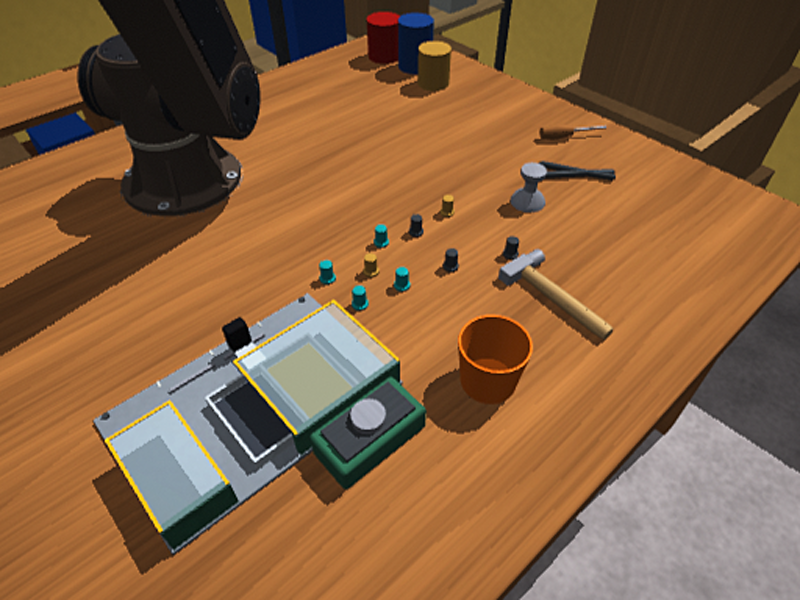

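```bash
python3 - <<'E'
from h import *
im=cv2.imread('pics/t0.png')
a=cv2.resize(im[165:265,165:305],(800,571),interpolation=cv2.INTER_CUBIC); cv2.imwrite('pics/c1.png',a)
a=cv2.resize(im[120:250,285:435],(692,600),interpolation=cv2.INTER_CUBIC); cv2.imwrite('pics/c2.png',a)
E
```

```text
(no output)
```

View pics/c1.png

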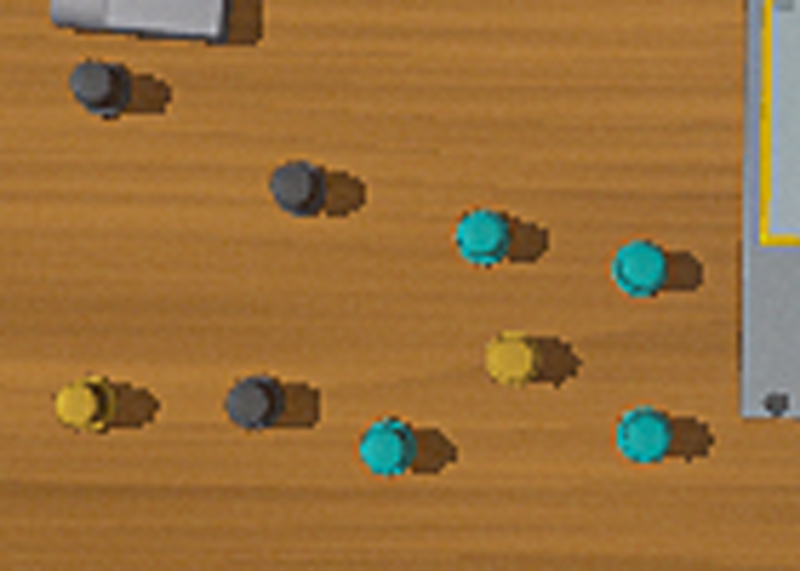

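View pics/c2.png

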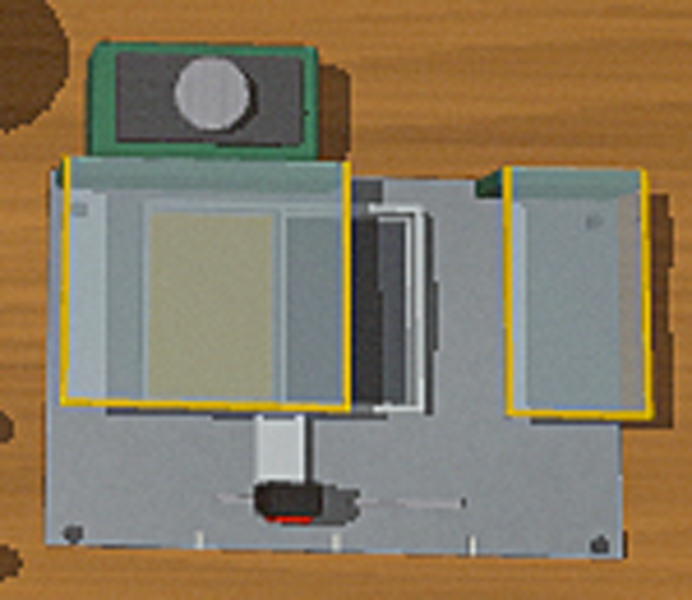

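```bash
python3 - <<'E'
from h import *
for n,(u,v) in dict(bA=(78,404),bB=(511,358),sA=(100,84),sB=(296,184),sC=(253,401),tA=(482,235),tB=(640,266),tC=(387,446),tD=(643,433)).items():
    print(n,ray('t0',165+u/5.714-.4,165+v/5.714-.4,.036))
for n,(u,v,z) in dict(Lnr=(348,408,.06),Lfr=(348,163,.06),Lnl=(63,402,.06),Lfl=(67,158,.06),Rnl=(510,412,.06),Rfl=(506,170,.06),Rnr=(651,415,.06),grip=(290,498,.066),gl=(255,498,.066),gr=(323,498,.066),n1=(200,540,0.01),n2=(336,542,.01),n3=(473,545,.01)).items():
    print(n,ray('t0',285+u/4.613-.4,120+v/4.613-.4,z))
E
```

```text
bA [0.4416 0.3218 0.036 ]
bB [0.4669 0.1117 0.036 ]
sA [0.5984 0.317  0.036 ]
sB [0.5504 0.2188 0.036 ]
sC [0.4443 0.2367 0.036 ]
tA [0.5266 0.127  0.036 ]
tB [0.5126 0.0494 0.036 ]
tC [0.4236 0.1711 0.036 ]
tD [0.4317 0.0471 0.036 ]
Lnr [ 0.5234 -0.1778  0.06  ]
Lfr [ 0.6708 -0.1796  0.06  ]
Lnl [ 0.5245 -0.0089  0.06  ]
Lfl [ 0.6714 -0.0106  0.06  ]
Rnl [ 0.5224 -0.2736  0.06  ]
Rfl [ 0.6679 -0.2745  0.06  ]
Rnr [ 0.5219 -0.3571  0.06  ]
grip [ 0.4698 -0.1416  0.066 ]
gl [ 0.4695 -0.1211  0.066 ]
gr [ 0.4701 -0.1609  0.066 ]
n1 [ 0.4434 -0.0982  0.01  ]
n2 [ 0.4435 -0.1819  0.01  ]
n3 [ 0.4429 -0.2663  0.01  ]
```

```bash
cat >> h.py <<'E'
from scipy.spatial.transform import Rotation as Ro
def to(x,y,z,zdir=None):
    "shift in mm along tool axes to reach world target; turn about tool x to bring tool z to world angle zdir (deg)"
    o=get_obs(); R=Ro.from_euler('xyz',o['orientation'],degrees=True).as_matrix()
    d=R.T@(np.array([x,y,z])-o['tool_pos'])*1000
    a=np.degrees(np.arctan2(R[1,2],R[0,2]))
    print('pos',o['tool_pos'].round(4),'shift',d.round(1),'z ang',a.round(1),'tilt',R[:,0].round(3),'open',round(o['opening'],4),'F',o['force'].round(1),'t',round(o['clock'],2),'j6',o['joint_pos'][[0,5]].round(0), 'turn',None if zdir is None else -((zdir-a+180)%360-180))
E
python3 - <<'E'
from h import *
to(.467,-.1416,.12,0)
print(ray('t0',205/1.5625,321/1.5625,.078),ray('t0',411/1.5625,190/1.5625,.09))
E
```

```text
pos [ 0.1999 -0.6443  0.2257] shift [ 106.3 -404.1  400.9] z ang 107.2 tilt [-0.001  0.001 -1.   ] open 0.0873 F [-0.2 -0.2 -0.2] t 0.1 j6 [-56. -17.] turn 107.22891490504496
[0.5204 0.442  0.078 ] [0.7532 0.0908 0.09  ]
```

Call:
{"name": "arm_command", "arguments": {
  "commands": [0, 0, 0, -10.4, 50, 0, 0, 0, -10.4, 50, 0, 0, 0, -10.4, 50, 0, 0, 0, -10.4, 50, 0, 0, 0, -10.4, 50]
}}

```text
clock: 0.72
tool_pos: [0.1994, -0.6429, 0.2228]
orientation: [-48.5, 89.6, 112.3]
force: [0.1, 0.1, 0.1]
opening: 0.0456
```

Call:
{"name": "arm_command", "arguments": {
  "commands": [0, 0, 0, -10.4, 50, 0, 0, 0, -10.4, 50, 0, 0, 0, 0, 50]
}}

```text
clock: 1.1
tool_pos: [0.1991, -0.6421, 0.2211]
orientation: [-69.6, 89.4, 112.6]
force: [0.0, -0.4, -0.2]
opening: 0.0437
```

```bash
python3 - <<'E'
from h import *
to(.467,-.1416,.12,180)
E
```

```text
pos [ 0.1991 -0.6421  0.2211] shift [ 104.6 -488.8 -287.4] z ang -177.8 tilt [-0.004  0.009 -1.   ] open 0.0437 F [ 0.  -0.4 -0.2] t 1.1 j6 [-56.  59.] turn 2.211830331098099
```

Call:
{"name": "arm_command", "arguments": {
  "commands": [5, -58, -34, 1.1, 50, 5, -58, -34, 1.1, 50, 5, -58, -34, 0, 50, 5, -58, -34, 0, 50, 5, -58, -34, 0, 50]
}}

```text
clock: 1.72
tool_pos: [0.3567, -0.3715, 0.1973]
orientation: [-61.2, 89.3, 116.8]
force: [1.1, 0.3, 0.5]
opening: 0.0435
```

Call:
{"name": "arm_command", "arguments": {
  "commands": [10, -58, -34, 0, 50, 10, -58, -34, 0, 50, 10, -58, -34, 0, 50, 0, 0, 0, 0, 50]
}}

```text
clock: 2.22
tool_pos: [0.4577, -0.2113, 0.1713]
orientation: [-69.5, 89.4, 107.7]
force: [0.4, -0.3, 0.6]
opening: 0.0441
```

```bash
python3 - <<'E'
from h import *
to(.467,-.1416,.10,180)
E
```

```text
pos [ 0.4577 -0.2113  0.1713] shift [ 71.9 -69.4  -6.1] z ang 177.2 tilt [-0.003  0.01  -1.   ] open 0.0441 F [ 0.4 -0.3  0.6] t 2.23 j6 [-3.  0.] turn -2.815914915376567
```

Call:
{"name": "arm_command", "arguments": {
  "commands": [20, -35, -5, -2.8, 50, 30, -35, -5, 0, 50, 15, 0, 0, 0, 50, 0, 0, 0, 0, 50]
}}

```text
clock: 2.72
tool_pos: [0.4696, -0.1399, 0.106]
orientation: [-76.4, 89.5, 102.8]
force: [0.5, -0.7, -0.2]
opening: 0.0439
```

```bash
python3 - <<'E'
from h import *
to(.467,-.1416,.031,180)
s=snap('wrist','w0'); cv2.imwrite('pics/w0b.png',s['frame'])
for p in [(.471,-.1416,.066),(.471,-.1256,.066),(.461,-.1416,.066),(.481,-.1416,.066)]: print(proj('w0',p))
E
```

```text
pos [ 0.4696 -0.1399  0.106 ] shift [75.   2.4  2.4] z ang 179.2 tilt [-0.002  0.009 -1.   ] open 0.0439 F [ 0.5 -0.7 -0.2] t 2.73 j6 [ 6. -6.] turn -0.8039324262223317
(np.float64(250.56938944987522), np.float64(213.1639465652102))
(np.float64(250.9577683665201), np.float64(236.07848421199068))
(np.float64(266.23085492497006), np.float64(212.9570302185806))
(np.float64(234.9118976287758), np.float64(213.37081041266796))
```

View pics/w0b.png

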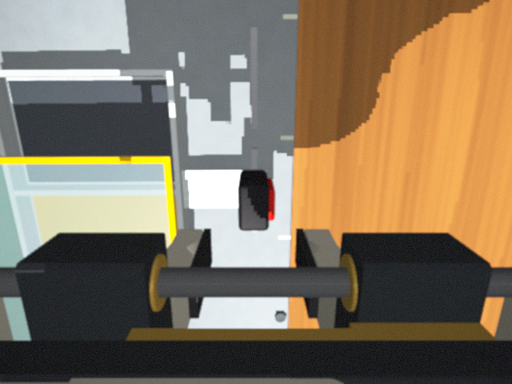

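```bash
python3 - <<'E'
from h import *
d=np.load('pics/w0.npz');T=d['T'];print(-T[:3,:3].T@T[:3,3])
for p in [(239,171),(269,229),(239,229)]:print(ray('w0',*p,.066),ray('w0',*p,.022))
print(ray('w0',284,238,.01),ray('w0',287,137,.01),ray('w0',290,16,.01),ray('w0',170,160,.06))
s=cv2.imread('pics/w0.png')[150:250,200:300];cv2.imwrite('pics/w0c.png',cv2.resize(s,(600,600),interpolation=cv2.INTER_CUBIC))
E
```

```text
[ 0.46862334 -0.21779548  0.26303   ]
[ 0.4777 -0.1694  0.066 ] [ 0.4797 -0.1586  0.022 ]
[ 0.4592 -0.1305  0.066 ] [ 0.4571 -0.1109  0.022 ]
[ 0.4787 -0.1307  0.066 ] [ 0.4809 -0.1113  0.022 ]
[ 0.444  -0.0972  0.01  ] [ 0.4428 -0.1818  0.01  ] [ 0.4421 -0.2651  0.01  ] [ 0.5209 -0.1756  0.06  ]
```

View pics/w0c.png

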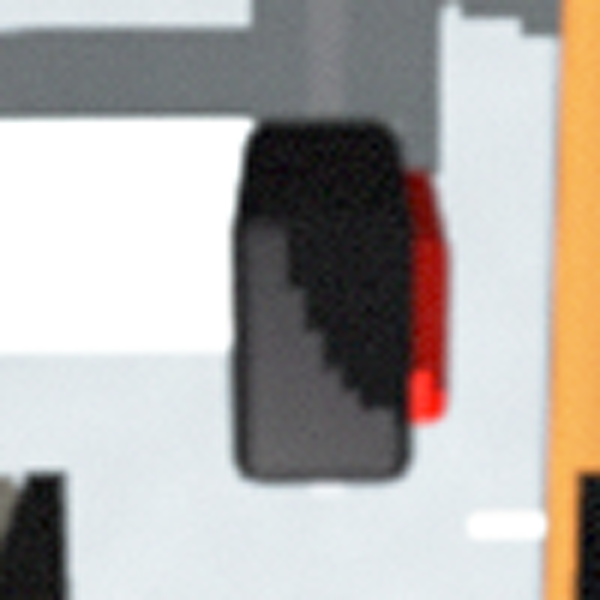

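Call:
{"name": "arm_command", "arguments": {
  "commands": [20, 4, 4, -0.8, 50, 25, 2, 0, 0, 50, 25, 0, 0, 0, 50, 5, 0, 0, 0, 50]
}}

```text
clock: 3.28
tool_pos: [0.469, -0.1484, 0.0344]
orientation: [-128.4, 89.3, 51.1]
force: [0.0, 0.2, 0.2]
opening: 0.0437
```

```bash
python3 - <<'E'
from h import *
to(.468,-.1455,.031,180)
E
```

```text
pos [ 0.469  -0.1484  0.0344] shift [ 3.4 -2.9  1.1] z ang 179.5 tilt [ 0.007  0.009 -1.   ] open 0.0437 F [0.  0.2 0.2] t 3.27 j6 [ 5. -5.] turn -0.5448643035256282
```

Call:
{"name": "arm_command", "arguments": {
  "commands": [3, -3, 0, -0.5, 35, 0, 0, 0, 0, 0, 0, 0, 0, 0, 0, 0, 0, 0, 0, 0, 0, 0, 0, 0, 0]
}}

```text
clock: 3.9
tool_pos: [0.4691, -0.1458, 0.0329]
orientation: [-131.2, 89.3, 48.7]
force: [1.3, -2.2, -7.2]
opening: 0.0205
```

```bash
python3 - <<'E'
from h import *
to(.468,-.266,.031,180)
E
```

```text
pos [ 0.4691 -0.1458  0.0329] shift [  0.8 120.2   0.8] z ang 179.8 tilt [ 0.008  0.009 -1.   ] open 0.0205 F [ 1.3 -2.2 -7.2] t 3.9 j6 [ 5. -5.] turn -0.16453589161949367
```

Call:
{"name": "arm_command", "arguments": {
  "commands": [0, 18, 0, 0, 0, 0, 20, 0, 0, 0, 0, 20, 0, 0, 0, 0, 20, 0, 0, 0, 0, 0, 0, 0, 0]
}}

```text
clock: 4.53
tool_pos: [0.4683, -0.2242, 0.0329]
orientation: [-120.7, 89.3, 59.2]
force: [1.9, -2.6, -6.6]
opening: 0.0208
```

```bash
python3 - <<'E'
from h import *
to(.468,-.266,.031,180)
E
```

```text
pos [ 0.4683 -0.2242  0.0329] shift [ 1.5 41.8  0.3] z ang 179.9 tilt [ 0.006  0.01  -1.   ] open 0.0208 F [ 1.9 -2.6 -6.6] t 4.53 j6 [-4.  5.] turn -0.0929062136093819
```

Call:
{"name": "arm_command", "arguments": {
  "commands": [0, 16, 0, 0, 0, 0, 16, 0, 0, 0, 0, 8, 0, 0, 0, 0, 0, 0, 0, 0]
}}

```text
clock: 5.03
tool_pos: [0.4679, -0.2652, 0.0329]
orientation: [-116.7, 89.3, 63.2]
force: [-0.8, -1.6, -3.0]
opening: 0.0206
```

```bash
python3 - <<'E'
from h import *
to(.468,-.266,.031,180)
E
```

```text
pos [ 0.4679 -0.2652  0.0329] shift [ 1.9  0.8 -0.1] z ang 179.9 tilt [ 0.005  0.011 -1.   ] open 0.0206 F [-0.8 -1.6 -3. ] t 5.03 j6 [-9. 10.] turn -0.08068803846632022
```

Call:
{"name": "arm_command", "arguments": {
  "commands": [0, 2.5, 0, 0, 0, 0, 0, 0, 0, 0]
}}

```text
clock: 5.28
tool_pos: [0.4679, -0.2679, 0.0329]
orientation: [-117.6, 89.3, 62.4]
force: [-0.9, -2.4, -2.8]
opening: 0.0208
```

Call:
{"name": "arm_command", "arguments": {
  "commands": [0, 2, 0, 0, 0, 0, 0, 0, 0, 0]
}}

```text
clock: 5.52
tool_pos: [0.4679, -0.2692, 0.0329]
orientation: [-116.0, 89.3, 64.0]
force: [-0.7, 0.6, -2.5]
opening: 0.0203
```

Call:
{"name": "arm_command", "arguments": {
  "commands": [0, -2, 0, 0, 0, 0, 0, 0, 0, 0, 0, 0, 0, 0, 50, 0, 0, 0, 0, 50, 0, 0, 0, 0, 50]
}}

```text
clock: 6.15
tool_pos: [0.4678, -0.2674, 0.0334]
orientation: [-119.3, 89.3, 60.7]
force: [-0.2, -0.1, 0.2]
opening: 0.042
```

Call:
{"name": "arm_command", "arguments": {
  "commands": [-30, 0, 0, 0, 50, -50, 0, 0, 0, 50, -50, 0, 0, 0, 50, 0, 0, 0, 0, 50]
}}

```text
clock: 6.65
tool_pos: [0.471, -0.2696, 0.1691]
orientation: [-148.4, 89.1, 31.7]
force: [-0.2, 0.8, -0.1]
opening: 0.0438
```

```bash
python3 - <<'E'
from h import *
to(.45,-.2,.16,180)
s=snap('wrist','w1'); cv2.imwrite('pics/w1b.png',s['frame'])
t=snap('top','t1')
a=cv2.resize(t['frame'][120:250,285:435],(577,500),interpolation=cv2.INTER_CUBIC); cv2.imwrite('pics/t1c.png',a)
s=cv2.imread('pics/t1.png')[165:265,150:305]
E
```

```text
pos [ 0.471  -0.2696  0.1691] shift [  9.4 -69.5  21. ] z ang -179.9 tilt [ 0.013  0.008 -1.   ] open 0.0438 F [-0.2  0.8 -0.1] t 6.65 j6 [-10.  10.] turn 0.07891405513225891
```

View pics/w1b.png

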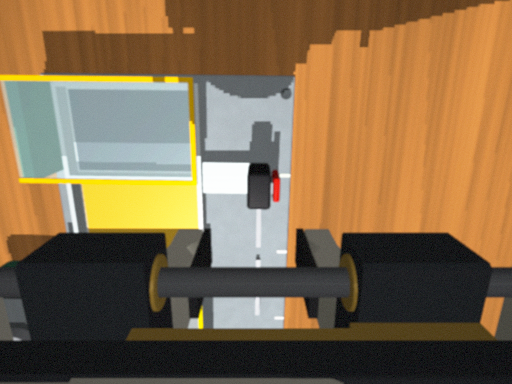

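```bash
cat >> h.py <<'E'
K=dict(bA=(78,404),bB=(511,358),sA=(100,84),sB=(296,184),sC=(253,401))
def knobs(fn):
    snap('top',fn); a=cv2.imread('pics/t0.png'); b=cv2.imread('pics/'+fn+'.png')
    for n,(u,v) in K.items():
        u=165+u/5.714; v=165+v/5.714; i,j=int(round(v)),int(round(u)); 
        t=a[i-6:i+8,j-6:j+8]; y0,x0=i-30,j-30
        r=cv2.matchTemplate(b[y0:i+31,x0:j+31],t,cv2.TM_CCOEFF_NORMED); _,m,_,l=cv2.minMaxLoc(r)
        du,dv=l[0]+x0-(j-6),l[1]+y0-(i-6)
        print(n,round(m,2),(du,dv),ray(fn,u-.4+du,v-.4+dv,.036))
E
python3 -c "
from h import *
knobs('t2')"
```

```text
bA 0.99 (0, 0) [0.4416 0.3218 0.036 ]
bB 0.99 (0, 0) [0.4669 0.1117 0.036 ]
sA 0.99 (0, 0) [0.5984 0.317  0.036 ]
sB 0.99 (0, 0) [0.5504 0.2188 0.036 ]
sC 0.99 (0, 0) [0.4443 0.2367 0.036 ]
```

Call:
{"name": "arm_command", "arguments": {
  "commands": [0, -60, 2, 0, 50, 0, -60, 0, 0, 50, 0, -60, 0, 0, 50, 0, -60, 0, 0, 50, 0, -60, 0, 0, 50]
}}

```text
clock: 7.42
tool_pos: [0.4637, 0.0357, 0.1603]
orientation: [-59.9, 89.4, 119.6]
force: [1.4, 0.7, 0.1]
opening: 0.0437
```

Call:
{"name": "arm_command", "arguments": {
  "commands": [5, -50, 2, 0, 50, 10, -30, 0, 0, 50, 0, 0, 0, 0, 50]
}}

```text
clock: 7.8
tool_pos: [0.4603, 0.1217, 0.142]
orientation: [-35.1, 89.3, 144.8]
force: [-0.1, -0.6, -0.9]
opening: 0.0442
```

```bash
python3 - <<'E'
from h import *
to(.4669,.1117,.011,180)
s=snap('wrist','w2')
print(proj('w2',(.4669,.1117,.036)),proj('w2',(.5266,.127,.036)))
E
```

```text
pos [0.4603 0.1217 0.142 ] shift [130.9  10.8  -7.8] z ang 179.8 tilt [-0.009  0.007 -1.   ] open 0.0442 F [-0.1 -0.6 -0.9] t 7.8 j6 [ 38. -38.] turn -0.1538468847685408
(np.float64(243.77715621067156), np.float64(175.06834253648884)) (np.float64(172.43391447319178), np.float64(193.14474735552494))
```

View pics/w2.png

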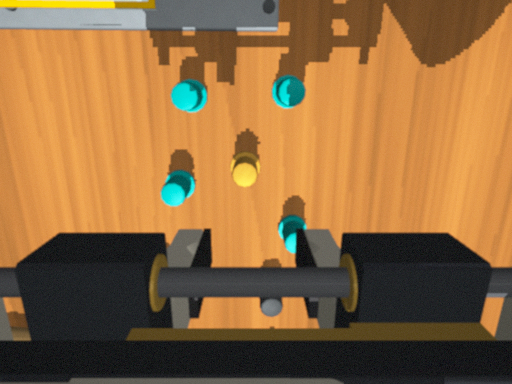

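Call:
{"name": "arm_command", "arguments": {
  "commands": [40, 6, -5, 0, 42, 45, 5, -3, 0, 42, 38, 0, 0, 0, 42, 5, 0, 0, 0, 42]
}}

```text
clock: 8.35
tool_pos: [0.4678, 0.1074, 0.0108]
orientation: [-34.8, 89.4, 144.9]
force: [-0.6, 0.0, 0.4]
opening: 0.0372
```

```bash
python3 - <<'E'
from h import *
to(.4669,.1117,.011,180)
E
```

```text
pos [0.4678 0.1074 0.0108] shift [-0.2 -4.3  0.9] z ang 179.7 tilt [-0.009  0.006 -1.   ] open 0.0372 F [-0.6  0.   0.4] t 8.35 j6 [ 36. -35.] turn -0.3111625010659509
```

Call:
{"name": "arm_command", "arguments": {
  "commands": [0, -4, 0, 0, 42, 0, 0, 0, 0, 0, 0, 0, 0, 0, 0, 0, 0, 0, 0, 0, -30, 0, 0, 0, 0]
}}

```text
clock: 8.98
tool_pos: [0.4687, 0.1111, 0.0436]
orientation: [-41.6, 89.4, 138.1]
force: [-0.2, 0.7, -0.4]
opening: 0.0213
```

Call:
{"name": "arm_command", "arguments": {
  "commands": [-55, 0, 0, 0, 0, -55, 0, 0, 0, 0, 0, 50, -18, 0, 0, 0, 55, -18, 0, 0, 0, 60, -18, 0, 0]
}}

```text
clock: 9.6
tool_pos: [0.5261, -0.0535, 0.162]
orientation: [-109.0, 89.3, 71.3]
force: [1.4, 0.3, -0.8]
opening: 0.0211
```

Call:
{"name": "arm_command", "arguments": {
  "commands": [0, 58, -18, 0, 0, 0, 58, -18, 0, 0, 0, 40, -10, 0, 0, 0, 0, 0, 0, 0]
}}

```text
clock: 10.1
tool_pos: [0.5741, -0.2181, 0.1618]
orientation: [-120.3, 89.3, 59.8]
force: [-0.3, 0.6, -1.1]
opening: 0.0214
```

```bash
python3 - <<'E'
from h import *
to(.580,-.205,.026,180)
E
```

```text
pos [ 0.5741 -0.2181  0.1618] shift [135.9 -11.6  -5. ] z ang -179.9 tilt [ 0.006  0.011 -1.   ] open 0.0214 F [-0.3  0.6 -1.1] t 10.1 j6 [-3.  3.] turn 0.05815183842753413
```

Call:
{"name": "arm_command", "arguments": {
  "commands": [40, -10, -5, 0, 0, 45, -2, 0, 0, 0, 40, 0, 0, 0, 0, 8, 0, 0, 0, 0, 0, 0, 0, 0, 0]
}}

```text
clock: 10.72
tool_pos: [0.5816, -0.2028, 0.0295]
orientation: [-138.2, 89.1, 41.9]
force: [-0.5, -0.2, -1.1]
opening: 0.0212
```

```bash
python3 - <<'E'
from h import *
to(.580,-.205,.026,180)
E
```

```text
pos [ 0.5816 -0.2028  0.0295] shift [3.5 2.2 1.7] z ang -179.9 tilt [ 0.012  0.011 -1.   ] open 0.0212 F [-0.5 -0.2 -1.1] t 10.72 j6 [-1.  2.] turn 0.09119970276469758
```

Lower, release, rise, and start toward brass A.

Call:
{"name": "arm_command", "arguments": {
  "commands": [4, 2, 0, 0, 0, 0, 0, 0, 0, 0, 0, 0, 0, 0, 42, 0, 0, 0, 0, 42, -40, 0, 0, 0, 42]
}}

```text
clock: 11.35
tool_pos: [0.5818, -0.2052, 0.0682]
orientation: [-143.1, 89.0, 37.1]
force: [-0.5, -0.4, 0.1]
opening: 0.037
```

Call:
{"name": "arm_command", "arguments": {
  "commands": [-55, 0, 0, 0, 42, -50, 0, 0, 0, 42, 0, -55, 14, 0, 42, 0, -60, 14, 0, 42, 0, -60, 14, 0, 42]
}}

```text
clock: 11.98
tool_pos: [0.5402, -0.0313, 0.1827]
orientation: [-156.4, 88.5, 23.3]
force: [1.2, 0.6, -0.6]
opening: 0.0369
```

Call:
{"name": "arm_command", "arguments": {
  "commands": [0, -60, 14, 0, 42, 0, -60, 14, 0, 42, 0, -60, 14, 0, 42, 0, -60, 14, 0, 42, 0, -60, 14, 0, 42]
}}

```text
clock: 12.6
tool_pos: [0.4698, 0.2739, 0.188]
orientation: [-154.4, 88.1, 25.3]
force: [1.5, 0.3, -0.1]
opening: 0.0368
```

```bash
python3 - <<'E'
from h import *
knobs('t3')
to(.4416,.3218,.011,180)
print(proj('t3',(.58,-.205,.04)))
E
```

```text
bA 0.5 (1, -5) [0.4554 0.3195 0.036 ]
bB 0.64 (-19, -8) [0.4883 0.1651 0.036 ]
sA 0.52 (0, 0) [0.5984 0.317  0.036 ]
sB 0.99 (0, 0) [0.5504 0.2188 0.036 ]
sC 0.99 (0, 0) [0.4443 0.2367 0.036 ]
pos [0.4695 0.2798 0.1881] shift [176.8 -39.   33.5] z ang 179.8 tilt [ 0.031  0.016 -0.999] open 0.0366 F [0.4 7.  1.7] t 12.65 j6 [ 52. -53.] turn -0.154151062932101
(np.float64(367.724112468132), np.float64(188.34487111197333))
```

Call:
{"name": "arm_command", "arguments": {
  "commands": [20, -30, 20, 0, 42, 30, 0, 10, 0, 42, 0, 0, 0, 0, 42]
}}

```text
clock: 13.02
tool_pos: [0.4399, 0.3149, 0.138]
orientation: [-151.0, 87.9, 29.1]
force: [0.1, -0.5, 0.4]
opening: 0.0365
```

```bash
python3 - <<'E'
from h import *
to(.4416,.3218,.011,180)
s=snap('wrist','w3')
print(proj('w3',(.4416,.3218,.036)))
c=cv2.resize(cv2.imread('pics/t3.png')[140:220,325:405],(384,384),interpolation=cv2.INTER_CUBIC)
cv2.imwrite('pics/w3b.png',cv2.resize(np.hstack([s['frame'],c]),(800,343)))
E
```

```text
pos [0.4399 0.3149 0.138 ] shift [127.1  -4.6   2.4] z ang -179.9 tilt [ 0.033  0.018 -0.999] open 0.0365 F [ 0.1 -0.5  0.4] t 13.03 j6 [ 57. -58.] turn 0.10616365197734012
(np.float64(254.9016333477451), np.float64(194.71372123896498))
```

View pics/w3b.png

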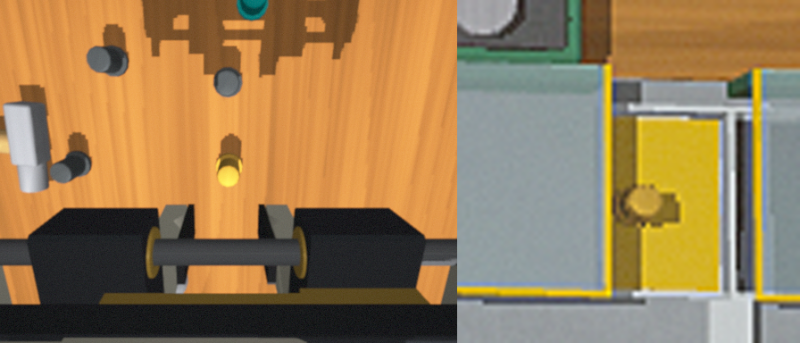

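Call:
{"name": "arm_command", "arguments": {
  "commands": [42, -2, 2, 0, 42, 45, -2, 0, 0, 42, 38, 0, 0, 0, 42, 3, 0, 0, 0, 42]
}}

```text
clock: 13.58
tool_pos: [0.4506, 0.3263, 0.0169]
orientation: [-145.8, 86.9, 34.2]
force: [-0.5, -0.5, 0.1]
opening: 0.037
```

```bash
python3 - <<'E'
from h import *
to(.4416,.3218,.011,180)
E
```

```text
pos [0.4506 0.3263 0.0169] shift [5.3 4.7 9.3] z ang -180.0 tilt [ 0.044  0.03  -0.999] open 0.037 F [-0.5 -0.5  0.1] t 13.57 j6 [ 57. -59.] turn 0.026230912686742158
```

Call:
{"name": "arm_command", "arguments": {
  "commands": [0, 4.5, 9, 0, 42, 5, 0, 0, 0, 42, 0, 0, 0, 0, 42]
}}

```text
clock: 13.95
tool_pos: [0.4438, 0.3237, 0.0159]
orientation: [-144.0, 86.5, 36.1]
force: [0.5, 0.7, -0.6]
opening: 0.0369
```

```bash
python3 - <<'E'
from h import *
to(.4416,.3218,.011,180)
s=snap('wrist','w4')
cv2.imwrite('pics/w4b.png',s['frame'][130:330,130:390])
E
```

```text
pos [0.4438 0.3237 0.0159] shift [4.8 2.1 2.5] z ang 180.0 tilt [ 0.049  0.035 -0.998] open 0.0369 F [ 0.5  0.7 -0.6] t 13.95 j6 [ 57. -59.] turn -0.0021328568924161573
```

View pics/w4b.png

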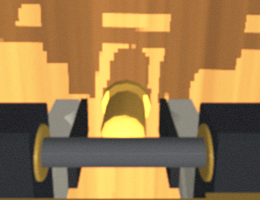

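Call:
{"name": "arm_command", "arguments": {
  "commands": [5, 2, 2, 0, 42, 0, 0, 0, 0, 0, 0, 0, 0, 0, 0, 0, 0, 0, 0, 0]
}}

```text
clock: 14.5
tool_pos: [0.4424, 0.3225, 0.0116]
orientation: [-143.5, 86.4, 36.6]
force: [-0.7, 0.3, 0.3]
opening: 0.0217
```

```bash
python3 - <<'E'
from h import *
to(.580,-.248,.17,180)
E
```

```text
pos [0.4424 0.3225 0.0116] shift [-172.4  564.5 -145.2] z ang -180.0 tilt [ 0.05   0.037 -0.998] open 0.0217 F [-0.7  0.3  0.3] t 14.5 j6 [ 58. -59.] turn 0.015421567167322792
```

Call:
{"name": "arm_command", "arguments": {
  "commands": [-30, 0, 0, 0, 0, -40, 0, 0, 0, 0, -40, 0, 0, 0, 0, -40, 0, 0, 0, 0, -10, 30, -5, 0, 0]
}}

```text
clock: 15.12
tool_pos: [0.4386, 0.2861, 0.1733]
orientation: [-145.4, 86.7, 34.8]
force: [0.3, -0.5, -1.6]
opening: 0.0212
```

```bash
python3 - <<'E'
from h import *
to(.580,-.248,.17,180)
E
```

```text
pos [0.4386 0.2861 0.1733] shift [  -7.4  534.5 -140. ] z ang -179.9 tilt [ 0.047  0.033 -0.998] open 0.0212 F [ 0.3 -0.5 -1.6] t 15.12 j6 [ 55. -56.] turn 0.11592543922552068
```

Call:
{"name": "arm_command", "arguments": {
  "commands": [0, 50, -12, 0, 0, 0, 50, -12, 0, 0, 0, 50, -12, 0, 0, 0, 50, -12, 0, 0, 0, 50, -12, 0, 0]
}}

```text
clock: 15.75
tool_pos: [0.5004, 0.0314, 0.1693]
orientation: [-144.5, 86.5, 36.0]
force: [1.0, 1.4, -0.3]
opening: 0.0214
```

```bash
python3 - <<'E'
from h import *
to(.580,-.248,.17,180)
E
```

```text
pos [0.5004 0.0314 0.1693] shift [ -6.8 279.9 -77.5] z ang -179.6 tilt [ 0.049  0.036 -0.998] open 0.0214 F [ 1.   1.4 -0.3] t 15.75 j6 [ 26. -25.] turn 0.4128609409665387
```

Call:
{"name": "arm_command", "arguments": {
  "commands": [0, 52, -15, 0, 0, 0, 52, -15, 0, 0, 0, 52, -15, 0, 0, 0, 52, -15, 0, 0, 0, 50, -15, 0, 0]
}}

```text
clock: 16.38
tool_pos: [0.5784, -0.2347, 0.1633]
orientation: [-143.7, 86.5, 36.8]
force: [1.8, 0.2, 0.1]
opening: 0.0213
```

Call:
{"name": "arm_command", "arguments": {
  "commands": [20, 10, -2, 0, 0, 20, 0, 0, 0, 0, 0, 0, 0, 0, 0]
}}

```text
clock: 16.75
tool_pos: [0.5813, -0.2465, 0.1189]
orientation: [-140.7, 86.6, 39.5]
force: [-0.1, 0.8, 0.8]
opening: 0.0214
```

```bash
python3 - <<'E'
from h import *
to(.582,-.248,.026,180)
E
```

```text
pos [ 0.5813 -0.2465  0.1189] shift [92.7  5.   3.6] z ang -179.9 tilt [ 0.046  0.038 -0.998] open 0.0214 F [-0.1  0.8  0.8] t 16.75 j6 [-7.  9.] turn 0.11060782549793657
```

Call:
{"name": "arm_command", "arguments": {
  "commands": [30, 1, 2, 0, 0, 30, 1, 1, 0, 0, 28, 0, 0, 0, 0, 4, 0, 0, 0, 0]
}}

```text
clock: 17.25
tool_pos: [0.584, -0.2424, 0.0278]
orientation: [-143.2, 86.5, 37.1]
force: [-0.4, 0.3, -0.6]
opening: 0.0214
```

```bash
python3 - <<'E'
from h import *
to(.582,-.245,.026,180)
E
```

```text
pos [ 0.584  -0.2424  0.0278] shift [1.7 2.7 2.1] z ang -179.7 tilt [ 0.049  0.037 -0.998] open 0.0214 F [-0.4  0.3 -0.6] t 17.25 j6 [-6.  9.] turn 0.3396796966472948
```

Call:
{"name": "arm_command", "arguments": {
  "commands": [1.5, 2, 0, 0, 0, 0, 0, 0, 0, 0, 0, 0, 0, 0, 42, 0, 0, 0, 0, 42, -30, 0, 0, 0, 42]
}}

```text
clock: 17.88
tool_pos: [0.5835, -0.2451, 0.0593]
orientation: [-144.7, 86.4, 35.8]
force: [0.7, 0.3, 0.1]
opening: 0.0364
```

Call:
{"name": "arm_command", "arguments": {
  "commands": [-40, 0, 0, 0, 50, -40, 0, 20, 0, 50, 0, 10, 45, 0, 50, 0, 8, 40, 0, 50, 0, 0, 0, 0, 50]
}}

```text
clock: 18.5
tool_pos: [0.4741, -0.2681, 0.1403]
orientation: [-150.7, 86.1, 29.8]
force: [0.1, -0.0, -0.7]
opening: 0.044
```

```bash
python3 - <<'E'
from h import *
to(.467,-.267,.033,180)
s=snap('wrist','w5');t=snap('top','t5')
print(proj('w5',(.469,-.267,.066)))
c=cv2.resize(t['frame'][140:220,325:405],(384,384),interpolation=cv2.INTER_CUBIC)
cv2.imwrite('pics/w5b.png',cv2.resize(np.hstack([s['frame'],c]),(800,343)))
E
```

```text
pos [ 0.4741 -0.2681  0.1403] shift [106.7   2.4  13.4] z ang -179.5 tilt [ 0.059  0.034 -0.998] open 0.044 F [ 0.1 -0.  -0.7] t 18.5 j6 [-11.  13.] turn 0.4745531952891042
(np.float64(265.75435052310047), np.float64(197.96373306895626))
```

View pics/w5b.png

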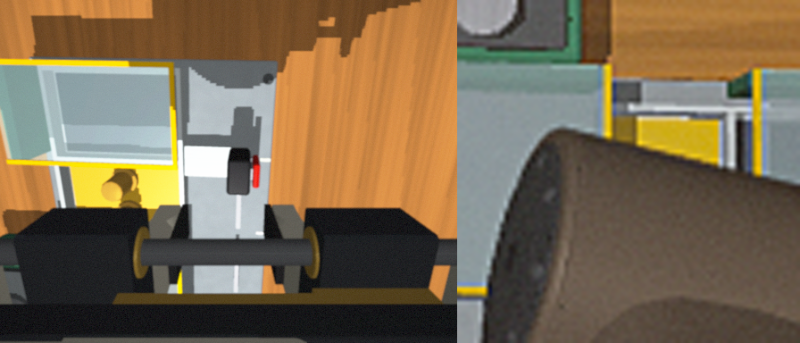

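Call:
{"name": "arm_command", "arguments": {
  "commands": [30, 1, 6, 0.5, 50, 35, 1, 6, 0, 50, 35, 0, 2, 0, 50, 5, 0, 0, 0, 50]
}}

```text
clock: 19.1
tool_pos: [0.4754, -0.2681, 0.0361]
orientation: [-156.3, 85.9, 24.0]
force: [-4.6, 1.6, 3.8]
opening: 0.0437
```

```bash
python3 - <<'E'
from h import *
to(.468,-.267,.033,180)
E
```

```text
pos [ 0.4754 -0.2681  0.0361] shift [ 2.6 -1.   7.6] z ang -179.7 tilt [ 0.066  0.029 -0.997] open 0.0437 F [-4.6  1.6  3.8] t 19.1 j6 [-11.  14.] turn 0.27267957917274543
```

Call:
{"name": "arm_command", "arguments": {
  "commands": [2, -1, 6, 0, 45, 0, 0, 1, 0, 30, 0, 0, 0, 0, 0, 0, 0, 0, 0, 0, 0, 0, 0, 0, 0]
}}

```text
clock: 19.73
tool_pos: [0.4689, -0.2665, 0.0325]
orientation: [-155.0, 86.0, 25.4]
force: [0.6, -1.9, -5.0]
opening: 0.0219
```

```bash
python3 - <<'E'
from h import *
to(.469,-.183,.033,180)
E
```

```text
pos [ 0.4689 -0.2665  0.0325] shift [  2.  -83.5  -0.6] z ang -179.7 tilt [ 0.063  0.03  -0.998] open 0.0219 F [ 0.6 -1.9 -5. ] t 19.73 j6 [-11.  14.] turn 0.3232709385641783
```

Call:
{"name": "arm_command", "arguments": {
  "commands": [0.5, -20, 0, 0, 0, 0.5, -20, 0, 0, 0, 0.5, -20, 0, 0, 0, 0.5, -18, 0, 0, 0, 0, 0, 0, 0, 0]
}}

```text
clock: 20.35
tool_pos: [0.4697, -0.1873, 0.0326]
orientation: [-156.2, 86.0, 24.2]
force: [2.3, 1.8, -7.1]
opening: 0.0216
```

```bash
python3 - <<'E'
from h import *
to(.469,-.183,.033,180)
E
```

```text
pos [ 0.4697 -0.1873  0.0326] shift [-0.4 -4.3  0.6] z ang -179.7 tilt [ 0.064  0.029 -0.998] open 0.0216 F [ 2.3  1.8 -7.1] t 20.35 j6 [-1.  4.] turn 0.299838386031297
```

Call:
{"name": "arm_command", "arguments": {
  "commands": [0, -4.5, 0, 0, 0, 0, 0, 0, 0, 0, 0, 0, 0, 0, 0, 0, 0, 0, 0, 50, 0, 0, 0, 0, 50]
}}

```text
clock: 20.98
tool_pos: [0.4679, -0.1832, 0.0327]
orientation: [-154.9, 86.1, 25.4]
force: [0.6, -0.2, -0.2]
opening: 0.0369
```

Call:
{"name": "arm_command", "arguments": {
  "commands": [0, 0, 3, 0, 50, -30, 0, 0, 0, 50, -40, 0, 0, 0, 50, -40, 0, 0, 0, 50, 0, 0, 0, 0, 50]
}}

```text
clock: 21.6
tool_pos: [0.4614, -0.1881, 0.1487]
orientation: [-159.8, 85.6, 20.5]
force: [-0.1, -0.5, -0.1]
opening: 0.0437
```

```bash
python3 - <<'E'
from h import *
to(.4443,.2367,.14,180)
s=snap('wrist','w6')
c=cv2.resize(s['frame'][100:250,50:300],(800,480),interpolation=cv2.INTER_CUBIC)
cv2.imwrite('pics/w6b.png',c)
E
```

```text
pos [ 0.4614 -0.1881  0.1487] shift [  18.8 -424.5   16. ] z ang -179.8 tilt [ 0.072  0.027 -0.997] open 0.0437 F [-0.1 -0.5 -0.1] t 21.6 j6 [-1.  2.] turn 0.23848930659983125
```

View pics/w6b.png

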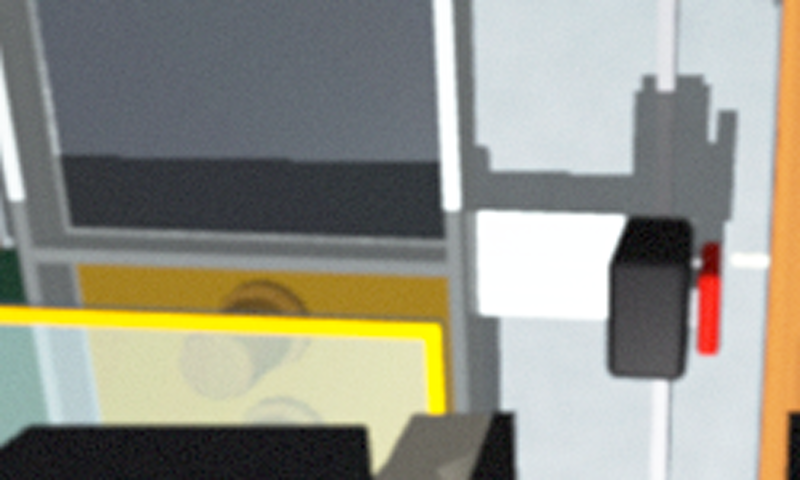

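```bash
python3 - <<'E'
from h import *
knobs('t6')
E
```

```text
bA 0.53 (23, 0) [0.4426 0.2579 0.036 ]
bB 0.56 (21, -5) [0.4816 0.0535 0.036 ]
sA 0.99 (0, 0) [0.5984 0.317  0.036 ]
sB 0.99 (0, 0) [0.5504 0.2188 0.036 ]
sC 0.99 (0, 0) [0.4443 0.2367 0.036 ]
```

Call:
{"name": "arm_command", "arguments": {
  "commands": [0, -45, 1, 0, 42, 0, -50, 1, 0, 42, 0, -50, 1, 0, 42, 0, -50, 1, 0, 42, 0, -50, 1, 0, 42]
}}

```text
clock: 22.32
tool_pos: [0.4518, 0.0605, 0.1471]
orientation: [-157.1, 86.2, 22.7]
force: [0.9, -0.1, 0.2]
opening: 0.0365
```

Call:
{"name": "arm_command", "arguments": {
  "commands": [0, -50, 2, 0, 42, 0, -50, 2, 0, 42, 0, -50, 2, 0, 42, 0, -28, 0, 0, 42, 0, 0, 0, 0, 42]
}}

```text
clock: 22.95
tool_pos: [0.4433, 0.2464, 0.1458]
orientation: [-159.5, 86.5, 20.6]
force: [-0.5, -1.3, 0.9]
opening: 0.0368
```

```bash
python3 - <<'E'
from h import *
to(.4443,.2367,.011,180)
E
```

```text
pos [0.4433 0.2464 0.1458] shift [134.4  12.6   6.6] z ang -179.9 tilt [ 0.057  0.021 -0.998] open 0.0368 F [-0.5 -1.3  0.9] t 22.95 j6 [ 53. -54.] turn 0.06707155350409266
```

Call:
{"name": "arm_command", "arguments": {
  "commands": [30, 6, 3, 0, 42, 30, 5, 2, 0, 42, 30, 2, 2, 0, 42, 0, 0, 0, 0, 42]
}}

```text
clock: 23.45
tool_pos: [0.44, 0.2316, 0.0503]
orientation: [-161.5, 86.8, 18.5]
force: [-0.0, 0.5, 1.6]
opening: 0.0369
```

```bash
python3 - <<'E'
from h import *
to(.4443,.2367,.011,180)
E
```

```text
pos [0.44   0.2316 0.0503] shift [39.6 -4.4 -2.2] z ang -180.0 tilt [ 0.054  0.018 -0.998] open 0.0369 F [-0.   0.5  1.6] t 23.45 j6 [ 52. -54.] turn 0.0413969459642658
```

Call:
{"name": "arm_command", "arguments": {
  "commands": [0, -5, -2, 0, 42, 20, 0, 0, 0, 42, 18, 0, 0, 0, 42, 0, 0, 0, 0, 42]
}}

```text
clock: 23.95
tool_pos: [0.4474, 0.2402, 0.0163]
orientation: [-158.7, 86.4, 21.4]
force: [0.5, 0.3, -0.1]
opening: 0.037
```

```bash
python3 - <<'E'
from h import *
to(.4443,.2367,.011,180)
E
```

```text
pos [0.4474 0.2402 0.0163] shift [5.1 3.6 3.4] z ang -180.0 tilt [ 0.059  0.023 -0.998] open 0.037 F [ 0.5  0.3 -0.1] t 23.95 j6 [ 52. -55.] turn 0.04172390189046382
```

Call:
{"name": "arm_command", "arguments": {
  "commands": [5, 3.5, 3.5, 0, 42, 0, 0, 0, 0, 0, 0, 0, 0, 0, 0, 0, 0, 0, 0, 0, -30, 0, 0, 0, 0]
}}

```text
clock: 24.58
tool_pos: [0.4423, 0.2361, 0.0425]
orientation: [-158.6, 86.4, 21.5]
force: [1.1, 1.1, -0.6]
opening: 0.0216
```

Call:
{"name": "arm_command", "arguments": {
  "commands": [-40, 0, 0, 0, 0, -40, 0, 0, 0, 0, -40, 10, -5, 0, 0, 0, 45, -14, 0, 0, 0, 50, -16, 0, 0]
}}

```text
clock: 25.2
tool_pos: [0.4716, 0.1292, 0.169]
orientation: [-157.5, 86.0, 23.0]
force: [1.4, 0.8, -1.4]
opening: 0.0213
```

Call:
{"name": "arm_command", "arguments": {
  "commands": [0, 50, -16, 0, 0, 0, 50, -16, 0, 0, 0, 50, -16, 0, 0, 0, 50, -16, 0, 0, 0, 50, -16, 0, 0]
}}

```text
clock: 25.82
tool_pos: [0.5556, -0.1279, 0.1689]
orientation: [-157.4, 85.8, 23.2]
force: [0.8, 1.2, -0.2]
opening: 0.0215
```

```bash
python3 - <<'E'
from h import *
to(.588,-.249,.10,180)
E
```

```text
pos [ 0.5556 -0.1279  0.1689] shift [ 67.5 123.4 -26.6] z ang -179.5 tilt [ 0.067  0.029 -0.997] open 0.0215 F [ 0.8  1.2 -0.2] t 25.82 j6 [ 6. -4.] turn 0.5259038667378491
```

Call:
{"name": "arm_command", "arguments": {
  "commands": [0, 50, -12, 0.5, 0, 0, 50, -12, 0, 0, 20, 24, -5, 0, 0, 40, 0, 0, 0, 0, 0, 0, 0, 0, 0]
}}

```text
clock: 26.45
tool_pos: [0.5898, -0.2591, 0.1051]
orientation: [-156.6, 85.9, 23.1]
force: [-0.3, 0.4, -0.3]
opening: 0.0219
```

```bash
python3 - <<'E'
from h import *
to(.588,-.249,.026,180)
E
```

```text
pos [ 0.5898 -0.2591  0.1051] shift [79.1 -7.8  7.1] z ang 179.7 tilt [ 0.066  0.028 -0.997] open 0.0219 F [-0.3  0.4 -0.3] t 26.45 j6 [-8.  9.] turn -0.319066349868109
```

Call:
{"name": "arm_command", "arguments": {
  "commands": [0, -8, 4, -0.3, 0, 30, -2, 2, 0, 0, 28, 0, 2, 0, 0, 15, 0, 0, 0, 0, 0, 0, 0, 0, 0]
}}

```text
clock: 27.08
tool_pos: [0.5912, -0.2443, 0.0399]
orientation: [-162.0, 85.3, 18.4]
force: [-0.9, 0.1, -0.4]
opening: 0.0214
```

```bash
python3 - <<'E'
from h import *
to(.588,-.249,.026,180)
E
```

```text
pos [ 0.5912 -0.2443  0.0399] shift [13.4  5.   4.3] z ang -179.7 tilt [ 0.078  0.026 -0.997] open 0.0214 F [-0.9  0.1 -0.4] t 27.07 j6 [-6.  9.] turn 0.31866618089236454
```

Call:
{"name": "arm_command", "arguments": {
  "commands": [12, 5, 0, 0, 0, 2, 0, 0, 0, 0, 0, 0, 0, 0, 0, 0, 0, 0, 0, 42, 0, 0, 0, 0, 42]
}}

```text
clock: 27.7
tool_pos: [0.5947, -0.2498, 0.0286]
orientation: [-163.9, 85.0, 16.5]
force: [0.3, -0.2, 0.8]
opening: 0.0343
```

```bash
python3 - <<'E'
from h import *
to(.588,-.249,.026,180)
E
```

```text
pos [ 0.5947 -0.2498  0.0286] shift [ 2.  -0.8  6.9] z ang -179.6 tilt [ 0.083  0.025 -0.996] open 0.0343 F [ 0.3 -0.2  0.8] t 27.7 j6 [-7.  9.] turn 0.366866649083363
```

Call:
{"name": "arm_command", "arguments": {
  "commands": [-25, 0, -1.5, 0, 42, -45, 0, -3, 0, 42, -45, 0, -3, 0, 42, -20, -50, 0, 0, 42, 0, -50, 0, 0, 42]
}}

```text
clock: 28.32
tool_pos: [0.5904, -0.154, 0.1708]
orientation: [-163.9, 85.0, 16.2]
force: [1.3, 1.0, -0.7]
opening: 0.037
```

```bash
python3 - <<'E'
from h import *
to(.5504,.2188,.15,180)
E
```

```text
pos [ 0.5904 -0.154   0.1708] shift [  26.4 -372.3   41.1] z ang -179.9 tilt [ 0.083  0.024 -0.996] open 0.037 F [ 1.3  1.  -0.7] t 28.32 j6 [ 3. -2.] turn 0.06706425263291749
```

Call:
{"name": "arm_command", "arguments": {
  "commands": [0, -55, 0, 0, 42, 0, -60, 0, 0, 42, 0, -60, 0, 0, 42, 0, -60, 0, 0, 42, 0, -60, 0, 0, 42]
}}

```text
clock: 28.95
tool_pos: [0.5895, 0.1493, 0.182]
orientation: [-164.1, 84.6, 16.0]
force: [0.8, 0.0, 0.4]
opening: 0.0372
```

Call:
{"name": "arm_command", "arguments": {
  "commands": [10, -50, 10, 0, 42, 0, -20, 10, 0, 42, 0, 0, 0, 0, 42]
}}

```text
clock: 29.32
tool_pos: [0.5696, 0.2265, 0.1729]
orientation: [-163.7, 84.5, 16.6]
force: [-0.2, 0.9, -0.9]
opening: 0.0372
```

```bash
python3 - <<'E'
from h import *
to(.5504,.2188,.011,180)
s=snap('wrist','w7');t=snap('top','t7')
print(proj('w7',(.5504,.2188,.036)))
c=cv2.resize(t['frame'][140:220,325:405],(384,384),interpolation=cv2.INTER_CUBIC)
cv2.imwrite('pics/w7b.png',cv2.resize(np.hstack([s['frame'],c]),(800,343)))
E
```

```text
pos [0.5696 0.2265 0.1729] shift [159.2  12.   34. ] z ang -179.7 tilt [ 0.092  0.028 -0.995] open 0.0372 F [-0.2  0.9 -0.9] t 29.32 j6 [ 41. -43.] turn 0.2730317177511097
(np.float64(288.07434267891216), np.float64(166.7601232800753))
```

View pics/w7b.png

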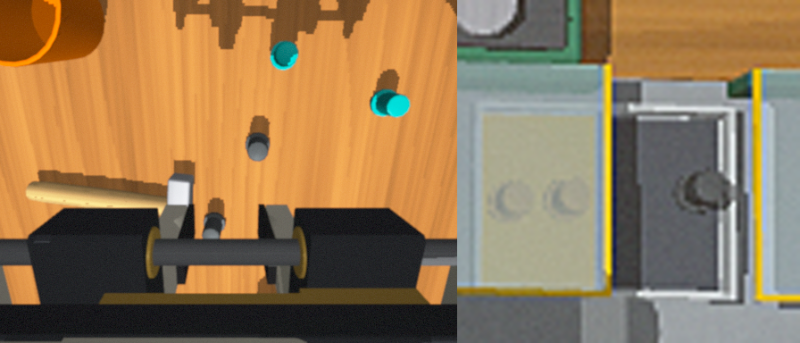

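Call:
{"name": "arm_command", "arguments": {
  "commands": [40, 6, 10, 0, 42, 40, 4, 10, 0, 42, 35, 2, 10, 0, 42, 0, 0, 0, 0, 42]
}}

```text
clock: 29.92
tool_pos: [0.5533, 0.212, 0.0548]
orientation: [-163.1, 84.3, 16.8]
force: [1.4, -0.8, 1.0]
opening: 0.0367
```

```bash
python3 - <<'E'
from h import *
to(.5504,.2188,.012,180)
E
```

```text
pos [0.5533 0.212  0.0548] shift [42.5 -5.6  7. ] z ang 179.9 tilt [ 0.096  0.029 -0.995] open 0.0367 F [ 1.4 -0.8  1. ] t 29.93 j6 [ 41. -45.] turn -0.14577251515854073
```

Call:
{"name": "arm_command", "arguments": {
  "commands": [0, -5.5, 5, 0, 42, 20, 0, 1, 0, 42, 20, 0, 1, 0, 42, 0, 0, 0, 0, 42]
}}

```text
clock: 30.42
tool_pos: [0.5553, 0.2215, 0.0214]
orientation: [-161.3, 83.6, 18.6]
force: [-1.6, 0.2, 0.7]
opening: 0.0368
```

```bash
python3 - <<'E'
from h import *
to(.552,.2188,.012,180)
E
```

```text
pos [0.5553 0.2215 0.0214] shift [8.9 3.1 4.3] z ang 179.8 tilt [ 0.105  0.035 -0.994] open 0.0368 F [-1.6  0.2  0.7] t 30.43 j6 [ 42. -46.] turn -0.24761074728783683
```

Call:
{"name": "arm_command", "arguments": {
  "commands": [8, 3, 4, 0, 42, 2, 0, 0, 0, 0, 0, 0, 0, 0, 0, 0, 0, 0, 0, 0, 0, 0, 0, 0, 0]
}}

```text
clock: 31.05
tool_pos: [0.5539, 0.2202, 0.0144]
orientation: [-160.4, 83.3, 19.5]
force: [0.4, 0.2, -0.3]
opening: 0.0218
```

Call:
{"name": "arm_command", "arguments": {
  "commands": [-30, 0, -3, 0, 0, -40, 0, -4, 0, 0, -40, 0, -4, 0, 0, -40, 10, -4, 0, 0, 0, 45, 0, 0, 0]
}}

```text
clock: 31.68
tool_pos: [0.5531, 0.1601, 0.167]
orientation: [-161.2, 83.4, 18.9]
force: [-0.5, -0.9, -1.2]
opening: 0.0213
```

```bash
python3 - <<'E'
from h import *
to(.588,-.222,.16,180)
E
```

```text
pos [0.5531 0.1601 0.167 ] shift [ -3.5 382.2 -34.2] z ang 180.0 tilt [ 0.109  0.037 -0.993] open 0.0213 F [-0.5 -0.9 -1.2] t 31.68 j6 [ 37. -39.] turn -0.04165720601565681
```

Call:
{"name": "arm_command", "arguments": {
  "commands": [0, 50, -4, 0, 0, 0, 55, -5, 0, 0, 0, 55, -5, 0, 0, 0, 55, -5, 0, 0, 0, 55, -5, 0, 0]
}}

```text
clock: 32.3
tool_pos: [0.5787, -0.1161, 0.161]
orientation: [-161.1, 83.1, 19.2]
force: [1.6, 0.0, -0.9]
opening: 0.0216
```

Call:
{"name": "arm_command", "arguments": {
  "commands": [0, 55, -5, 0, 0, 0, 40, -4, 0, 0, 20, 0, 0, 0, 0, 0, 0, 0, 0, 0]
}}

```text
clock: 32.8
tool_pos: [0.5901, -0.2182, 0.1372]
orientation: [-161.1, 83.2, 18.9]
force: [-1.2, 0.2, -0.5]
opening: 0.0217
```

```bash
python3 - <<'E'
from h import *
to(.588,-.222,.028,180)
E
```

```text
pos [ 0.5901 -0.2182  0.1372] shift [108.    8.   14.4] z ang 179.9 tilt [ 0.113  0.039 -0.993] open 0.0217 F [-1.2  0.2 -0.5] t 32.8 j6 [-4.  6.] turn -0.13341435354865894
```

Call:
{"name": "arm_command", "arguments": {
  "commands": [30, 3, 4, 0, 0, 30, 2, 4, 0, 0, 28, 2, 4, 0, 0, 12, 0, 0, 0, 0, 0, 0, 0, 0, 0]
}}

```text
clock: 33.42
tool_pos: [0.5931, -0.2201, 0.0388]
orientation: [-162.9, 82.9, 17.3]
force: [0.1, -0.3, -0.8]
opening: 0.0216
```

```bash
python3 - <<'E'
from h import *
to(.588,-.222,.029,180)
E
```

```text
pos [ 0.5931 -0.2201  0.0388] shift [9.  2.2 6.2] z ang -179.9 tilt [ 0.118  0.037 -0.992] open 0.0216 F [ 0.1 -0.3 -0.8] t 33.42 j6 [-4.  8.] turn 0.14559080299420657
```

Call:
{"name": "arm_command", "arguments": {
  "commands": [9, 1, 2, 0, 0, 1, 0, 0, 0, 0, 0, 0, 0, 0, 0, 0, 0, 0, 0, 42, 0, 0, 0, 0, 42]
}}

```text
clock: 34.05
tool_pos: [0.5948, -0.2209, 0.0319]
orientation: [-164.2, 82.6, 16.2]
force: [-0.9, -0.5, -0.2]
opening: 0.0346
```

Call:
{"name": "arm_command", "arguments": {
  "commands": [-25, 0, 0, 0, 42, -45, 0, -2, 0, 42, -45, 0, -4, 0, 42, -20, -50, -4, 0, 42, 0, -55, 0, 0, 42]
}}

```text
clock: 34.67
tool_pos: [0.5873, -0.1221, 0.1753]
orientation: [-164.1, 82.6, 15.9]
force: [0.7, 0.6, -0.6]
opening: 0.0372
```

```bash
python3 - <<'E'
from h import *
to(.5984,.317,.18,90)
knobs('t8')
E
```

```text
pos [ 0.5873 -0.1221  0.1753] shift [  12.3 -438.9  -10.7] z ang 179.9 tilt [ 0.125  0.035 -0.992] open 0.0372 F [ 0.7  0.6 -0.6] t 34.67 j6 [ 6. -5.] turn 89.87730667706833
bA 0.19 (8, 18) [0.3926 0.2977 0.036 ]
bB 0.6 (-21, -22) [0.5273 0.1716 0.036 ]
sA 0.99 (0, 0) [0.5984 0.317  0.036 ]
sB 0.42 (-2, 11) [0.5194 0.2235 0.036 ]
sC 0.72 (23, 8) [0.4233 0.1724 0.036 ]
```

Call:
{"name": "arm_command", "arguments": {
  "commands": [0, -50, -4, 0, 42, 0, -55, -4, 0, 42, 0, -55, -4, 0, 42, 0, -55, -4, 0, 42, 0, -55, -4, 0, 42]
}}

```text
clock: 35.35
tool_pos: [0.6058, 0.1593, 0.1907]
orientation: [-163.6, 82.3, 16.4]
force: [0.9, -0.4, 0.3]
opening: 0.0363
```

Call:
{"name": "arm_command", "arguments": {
  "commands": [0, -55, -4, 0, 42, 0, -55, -4, 0, 42, 0, -45, -4, 0, 42, 0, -20, 0, 0, 42, 0, 0, 0, 0, 42]
}}

```text
clock: 35.98
tool_pos: [0.6164, 0.3437, 0.1996]
orientation: [-163.6, 82.2, 16.7]
force: [-0.5, -0.2, -0.5]
opening: 0.0367
```

Call:
{"name": "arm_command", "arguments": {
  "commands": [0, 0, 0, -10.6, 42, 0, 0, 0, -10.6, 42, 0, 0, 0, -10.6, 42, 0, 0, 0, -10.6, 42, 0, 0, 0, -10.6, 42]
}}

```text
clock: 36.6
tool_pos: [0.6159, 0.3364, 0.1998]
orientation: [142.1, 82.3, 16.2]
force: [0.1, -1.1, 0.2]
opening: 0.037
```

Call:
{"name": "arm_command", "arguments": {
  "commands": [0, 0, 0, -10.6, 42, 0, 0, 0, -10.6, 42, 0, 0, 0, -10.6, 42, 0, 0, 0, 0, 42]
}}

```text
clock: 37.1
tool_pos: [0.6159, 0.3297, 0.2005]
orientation: [109.8, 82.4, 16.0]
force: [0.3, -0.0, -0.1]
opening: 0.037
```

```bash
python3 - <<'E'
from h import *
to(.600,.317,.06,-95)
s=snap('wrist','w8');print(proj('w8',(.5984,.317,.036)))
t=snap('top','t8')
c=cv2.resize(t['frame'][140:220,325:405],(384,384),interpolation=cv2.INTER_CUBIC)
cv2.imwrite('pics/w8b.png',cv2.resize(np.hstack([s['frame'],c]),(800,343)))
E
```

```text
pos [0.6159 0.3297 0.2005] shift [136.8 -32.5  20. ] z ang -93.6 tilt [ 0.128  0.036 -0.991] open 0.037 F [ 0.3 -0.  -0.1] t 37.1 j6 [46. 38.] turn 1.3619054044519316
(np.float64(274.44540229871984), np.float64(208.07431330324638))
```

View pics/w8b.png

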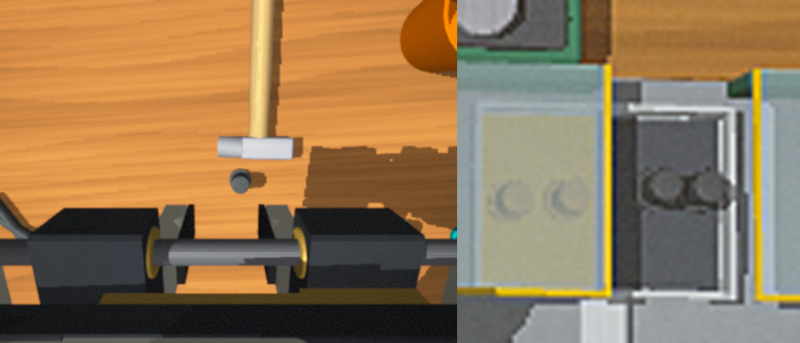

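```bash
python3 - <<'E'
from h import *
print(ray('w8',269,205,.036))
c=cv2.imread('pics/w8.png')[150:240,230:320]; g=cv2.cvtColor(c,cv2.COLOR_BGR2HSV)
m=((g[...,1]<90)&(g[...,2]<130)).astype(np.uint8); n,l,s,ce=cv2.connectedComponentsWithStats(m)
for i in range(1,n):
    if s[i,4]>30: print(s[i],ce[i]+[230,150])
E
```

```text
[0.6019 0.3224 0.036 ]
[16  3 32  3 51] [261.60784314 153.39215686]
[ 28  39  23  27 490] [268.99387755 201.91020408]
[ 61  80  29  10 273] [305.65201465 234.68498168]
```

Call:
{"name": "arm_command", "arguments": {
  "commands": [35, -10, 4, 1, 42, 35, -10, 4, 0, 42, 35, -10, 4, 0, 42, 15, 0, 4, 0, 42, 0, 0, 0, 0, 42]
}}

```text
clock: 37.83
tool_pos: [0.6017, 0.32, 0.0763]
orientation: [112.5, 82.1, 16.5]
force: [0.5, -0.3, -0.3]
opening: 0.0366
```

```bash
python3 - <<'E'
from h import *
to(.602,.319,.014,-93)
s=snap('wrist','w9');print(proj('w9',(.600,.3195,.036)))
cv2.imwrite('pics/w9b.png',s['frame'][130:384,120:420])
E
```

```text
pos [0.6017 0.32   0.0763] shift [61.7 -7.5  4.3] z ang -95.8 tilt [ 0.131  0.039 -0.991] open 0.0366 F [ 0.5 -0.3 -0.3] t 37.83 j6 [47. 33.] turn -2.8200827339446164
(np.float64(258.5542809215951), np.float64(226.87351329212635))
```

View pics/w9b.png

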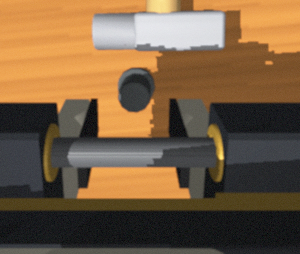

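Call:
{"name": "arm_command", "arguments": {
  "commands": [20, -3, 2, 0, 42, 20, -3, 1, 0, 42, 12, 0, 0, 0, 42, 0, 0, 0, 0, 42]
}}

```text
clock: 38.38
tool_pos: [0.6077, 0.3238, 0.0307]
orientation: [114.5, 81.5, 18.3]
force: [-0.1, 0.7, -0.2]
opening: 0.0366
```

```bash
python3 - <<'E'
from h import *
to(.602,.3198,.014,-95)
E
```

```text
pos [0.6077 0.3238 0.0307] shift [15.6 -7.4  5.5] z ang -95.9 tilt [ 0.141  0.047 -0.989] open 0.0366 F [-0.1  0.7 -0.2] t 38.38 j6 [46. 32.] turn -0.8759324076889925
```

Call:
{"name": "arm_command", "arguments": {
  "commands": [0, -6, 4, 0, 42, 8, -1, 1, 0, 42, 8, -1, 1, 0, 42, 0, 0, 0, 0, 42]
}}

```text
clock: 38.88
tool_pos: [0.602, 0.3201, 0.0148]
orientation: [115.0, 81.3, 18.9]
force: [-0.5, -0.4, -1.1]
opening: 0.0367
```

```bash
python3 - <<'E'
from h import *
to(.602,.3198,.014,-95)
E
```

```text
pos [0.602  0.3201 0.0148] shift [ 0.8 -0.1  0.3] z ang -95.9 tilt [ 0.143  0.049 -0.989] open 0.0367 F [-0.5 -0.4 -1.1] t 38.88 j6 [47. 31.] turn -0.8675396781845848
```

Call:
{"name": "arm_command", "arguments": {
  "commands": [0, 0, 0, 0, 0, 0, 0, 0, 0, 0, 0, 0, 0, 0, 0, -25, 0, 0, 0, 0, -40, 0, 0, 0, 0]
}}

```text
clock: 39.5
tool_pos: [0.5911, 0.3153, 0.0766]
orientation: [113.8, 81.7, 17.7]
force: [-0.1, 0.3, -0.3]
opening: 0.0207
```

Call:
{"name": "arm_command", "arguments": {
  "commands": [-45, 0, 0, -3, 0, -50, 0, 20, -3, 0, 0, 0, 50, 0, 0, 0, 0, 55, 0, 0, 0, 0, 55, 0, 0]
}}

```text
clock: 40.12
tool_pos: [0.5785, 0.1314, 0.1698]
orientation: [108.5, 81.2, 18.9]
force: [-0.1, -0.3, -0.8]
opening: 0.0211
```

```bash
python3 - <<'E'
from h import *
to(.553,-.226,.16,-90)
E
```

```text
pos [0.5785 0.1314 0.1698] shift [-11.6 -28.  357.2] z ang -89.4 tilt [ 0.144  0.049 -0.988] open 0.0211 F [-0.1 -0.3 -0.8] t 40.12 j6 [33. 56.] turn 0.6259536091566247
```

Call:
{"name": "arm_command", "arguments": {
  "commands": [0, -3, 52, 0, 0, 0, -3, 55, 0, 0, 0, -3, 55, 0, 0, 0, -3, 55, 0, 0, 0, -3, 55, 0, 0]
}}

```text
clock: 40.75
tool_pos: [0.565, -0.1485, 0.1556]
orientation: [108.4, 81.1, 19.0]
force: [1.2, 0.5, -0.2]
opening: 0.0217
```

Call:
{"name": "arm_command", "arguments": {
  "commands": [0, -5, 50, 0, 0, 0, -3, 30, 0, 0, 0, 0, 0, 0, 0]
}}

```text
clock: 41.12
tool_pos: [0.5564, -0.2346, 0.15]
orientation: [108.6, 81.1, 18.8]
force: [-0.6, 0.4, -0.5]
opening: 0.0209
```

```bash
python3 - <<'E'
from h import *
to(.553,-.226,.06,-90)
E
```

```text
pos [ 0.5564 -0.2346  0.15  ] shift [ 88.8 -16.6  -4.2] z ang -89.6 tilt [ 0.147  0.05  -0.988] open 0.0209 F [-0.6  0.4 -0.5] t 41.12 j6 [ -7. 100.] turn 0.4459987917448984
```

Call:
{"name": "arm_command", "arguments": {
  "commands": [30, -6, -2, 0, 0, 30, -6, -1, 0, 0, 28, -5, -1, 0, 0, 12, -3, 0, 0, 0, 0, 0, 0, 0, 0]
}}

```text
clock: 41.75
tool_pos: [0.5523, -0.2232, 0.0477]
orientation: [108.2, 80.9, 18.5]
force: [0.1, -0.2, -0.0]
opening: 0.0215
```

```bash
python3 - <<'E'
from h import *
to(.553,-.226,.030,-90)
E
```

```text
pos [ 0.5523 -0.2232  0.0477] shift [17.4 -2.   3.7] z ang -89.5 tilt [ 0.15   0.05  -0.987] open 0.0215 F [ 0.1 -0.2 -0. ] t 41.75 j6 [ -6. 101.] turn 0.5089135503169473
```

Call:
{"name": "arm_command", "arguments": {
  "commands": [9, -1, 2, 0, 0, 9, -1, 2, 0, 0, 0, 0, 0, 0, 0, 0, 0, 0, 0, 0]
}}

```text
clock: 42.25
tool_pos: [0.5553, -0.2267, 0.031]
orientation: [107.4, 80.7, 17.7]
force: [-0.9, -0.3, -0.6]
opening: 0.021
```

```bash
python3 - <<'E'
from h import *
to(.553,-.226,.029,-90)
E
```

```text
pos [ 0.5553 -0.2267  0.031 ] shift [ 1.6 -2.5 -0.6] z ang -89.4 tilt [ 0.154  0.049 -0.987] open 0.021 F [-0.9 -0.3 -0.6] t 42.25 j6 [ -6. 102.] turn 0.5532199261008941
```

Call:
{"name": "arm_command", "arguments": {
  "commands": [2, -1, 0, 0, 0, 0, 0, 0, 0, 0, 0, 0, 0, 0, 33, 0, 0, 0, 0, 33, -20, 0, 0, 0, 33]
}}

```text
clock: 42.88
tool_pos: [0.551, -0.2275, 0.0481]
orientation: [107.6, 80.8, 18.0]
force: [-0.2, -0.1, 0.5]
opening: 0.0289
```

Call:
{"name": "arm_command", "arguments": {
  "commands": [-35, 0, 0, 0, 33, -40, 0, 0, 0, 50, -40, 0, 0, 10, 50, 0, 0, 0, 10.5, 50, 0, 0, 0, 10.5, 50]
}}

```text
clock: 43.5
tool_pos: [0.5336, -0.2337, 0.1679]
orientation: [138.7, 80.6, 17.2]
force: [-0.8, 0.9, -0.5]
opening: 0.0438
```

Call:
{"name": "arm_command", "arguments": {
  "commands": [0, 0, 0, 10.5, 50, 0, 0, 0, 10.5, 50, 0, 0, 0, 10.5, 50, 0, 0, 0, 10.5, 50, 0, 0, 0, 10.5, 50]
}}

```text
clock: 44.12
tool_pos: [0.5338, -0.2337, 0.1695]
orientation: [-168.0, 80.4, 16.8]
force: [-0.5, -0.7, -0.1]
opening: 0.0435
```

```bash
python3 - <<'E'
from h import *
to(.469,-.182,.12,180)
E
```

```text
pos [ 0.5338 -0.2337  0.1695] shift [ 41.  -55.4  67.6] z ang -175.3 tilt [ 0.159  0.048 -0.986] open 0.0435 F [-0.5 -0.7 -0.1] t 44.12 j6 [-7. 15.] turn 4.655073980047291
```

Call:
{"name": "arm_command", "arguments": {
  "commands": [10, -28, 15, 4.6, 50, 15, -27, 25, 0, 50, 15, 0, 25, 0, 50, 0, 0, 0, 0, 50]
}}

```text
clock: 44.62
tool_pos: [0.4723, -0.1766, 0.1212]
orientation: [-163.3, 80.3, 16.5]
force: [0.8, -0.6, 0.1]
opening: 0.0435
```

```bash
python3 - <<'E'
from h import *
to(.469,-.182,.033,180)
snap('scene','s9');snap('wrist','w10')
P=dict(k1=(.592,-.2498,.031),k2=(.592,-.221,.031),k3=(.5505,-.227,.031))
b=cv2.imread('pics/s9.png'); q={k:proj('s9',p) for k,p in P.items()}
i,j=int(round(q['k1'][1])),int(round(q['k1'][0])); t=b[i-11:i+11,j-7:j+8]
for k,(u,v) in q.items():
    u,v=int(round(u)),int(round(v)); r=cv2.matchTemplate(b[v-19:v+19,u-15:u+16],t,cv2.TM_CCOEFF_NORMED);_,m,_,l=cv2.minMaxLoc(r);print(k,(u,v),round(m,2),l[0]-8,l[1]-8)
u,v=map(int,q['k2']); c=cv2.resize(b[v-50:v+50,u-60:u+60],(480,400),interpolation=cv2.INTER_CUBIC)
w=cv2.resize(cv2.imread('pics/w10.png')[60:300,0:320],(480,360)); w=np.vstack([w,np.zeros((40,480,3),np.uint8)])
cv2.imwrite('pics/x.png',cv2.resize(np.hstack([c,w]),(800,333)))
E
```

```text
pos [ 0.4723 -0.1766  0.1212] shift [86.2  9.7 17.4] z ang 179.6 tilt [ 0.161  0.048 -0.986] open 0.0435 F [ 0.8 -0.6  0.1] t 44.62 j6 [-0.  3.] turn -0.356201979132976
k1 (140, 280) 1.0 0 0
k2 (152, 271) 0.34 0 1
k3 (140, 260) 0.48 -8 8
```

View pics/x.png

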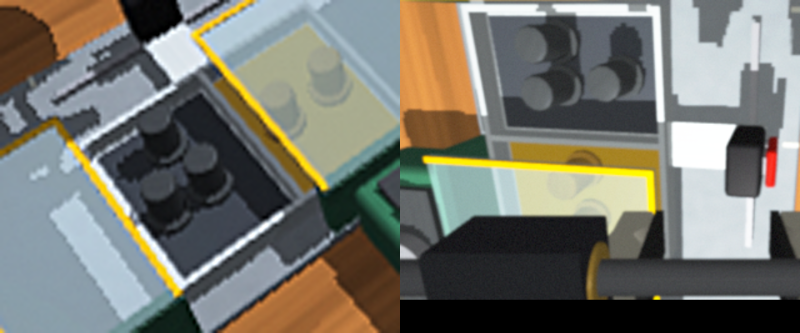

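Call:
{"name": "arm_command", "arguments": {
  "commands": [20, 4, 10, 0, 54, 25, 3, 8, 0, 54, 0, 0, 0, 0, 54]
}}

```text
clock: 45.1
tool_pos: [0.4693, -0.1829, 0.0772]
orientation: [-164.9, 79.8, 15.1]
force: [0.2, -0.2, -0.5]
opening: 0.0472
```

```bash
python3 - <<'E'
from h import *
to(.470,-.182,.034,180)
E
```

```text
pos [ 0.4693 -0.1829  0.0772] shift [42.6  1.   6.7] z ang 179.7 tilt [ 0.17   0.046 -0.984] open 0.0472 F [ 0.2 -0.2 -0.5] t 45.1 j6 [-1.  5.] turn -0.3027908371703063
```

Call:
{"name": "arm_command", "arguments": {
  "commands": [14, -1, 3, 0, 54, 14, 0, 3, 0, 54, 12, 0, 3, 0, 54, 0, 0, 0, 0, 54]
}}

```text
clock: 45.6
tool_pos: [0.4711, -0.1803, 0.0371]
orientation: [-165.5, 79.6, 14.4]
force: [-0.2, 0.0, 0.1]
opening: 0.047
```

```bash
python3 - <<'E'
from h import *
to(.470,-.182,.033,180)
E
```

```text
pos [ 0.4711 -0.1803  0.0371] shift [3.8 1.9 1.8] z ang 179.7 tilt [ 0.175  0.045 -0.983] open 0.047 F [-0.2  0.   0.1] t 45.6 j6 [-1.  6.] turn -0.28224174463767326
```

Call:
{"name": "arm_command", "arguments": {
  "commands": [4, 1.5, 1, 0, 45, 0, 0, 0, 0, 0, 0, 0, 0, 0, 0, 0, 0, 0, 0, 0, 0, 0, 0, 0, 0]
}}

```text
clock: 46.22
tool_pos: [0.4714, -0.1816, 0.0328]
orientation: [-165.6, 79.6, 14.4]
force: [2.0, -0.8, -3.5]
opening: 0.0251
```

```bash
python3 - <<'E'
from h import *
to(.470,-.099,.033,180)
E
```

```text
pos [ 0.4714 -0.1816  0.0328] shift [  3.3 -82.6   1.7] z ang 179.7 tilt [ 0.175  0.045 -0.983] open 0.0251 F [ 2.  -0.8 -3.5] t 46.23 j6 [-1.  6.] turn -0.25876020274876055
```

Call:
{"name": "arm_command", "arguments": {
  "commands": [0, -6, 0, 0, 0, 0, 0, 0, 0, 0]
}}

```text
clock: 46.48
tool_pos: [0.4715, -0.1753, 0.0329]
orientation: [-165.6, 79.6, 14.4]
force: [2.9, 2.2, -6.4]
opening: 0.0252
```

Call:
{"name": "arm_command", "arguments": {
  "commands": [0.3, -8, 0, 0, 0, 0, 0, 0, 0, 0]
}}

```text
clock: 46.72
tool_pos: [0.4715, -0.1665, 0.0329]
orientation: [-165.5, 79.6, 14.4]
force: [3.4, 2.0, -8.1]
opening: 0.0253
```

Call:
{"name": "arm_command", "arguments": {
  "commands": [0.5, -18, 0, 0, 0, 0.5, -18, 0, 0, 0, 0.5, -18, 0, 0, 0, 0, 0, 0, 0, 0]
}}

```text
clock: 47.22
tool_pos: [0.4721, -0.1107, 0.0329]
orientation: [-165.6, 79.6, 14.4]
force: [2.8, 2.4, -7.8]
opening: 0.0252
```

Call:
{"name": "arm_command", "arguments": {
  "commands": [0, -7, 0, 0, 0, 0, -4, 0, 0, 0, 0, 0, 0, 0, 0]
}}

```text
clock: 47.6
tool_pos: [0.4722, -0.0989, 0.0329]
orientation: [-165.6, 79.6, 14.4]
force: [3.4, -0.6, -8.0]
opening: 0.0249
```

Call:
{"name": "arm_command", "arguments": {
  "commands": [0, -3, 0, 0, 0, 0, 0, 0, 0, 0]
}}

```text
clock: 47.85
tool_pos: [0.4722, -0.0957, 0.0329]
orientation: [-165.6, 79.6, 14.4]
force: [3.9, 2.2, -9.2]
opening: 0.0249
```

Call:
{"name": "arm_command", "arguments": {
  "commands": [0, -2, 0, 0, 0, 0, 0, 0, 0, 0]
}}

```text
clock: 48.1
tool_pos: [0.4722, -0.0954, 0.0329]
orientation: [-166.1, 79.6, 13.9]
force: [5.0, -0.9, -11.7]
opening: 0.025
```

Call:
{"name": "arm_command", "arguments": {
  "commands": [0, -1.5, 0, 0, 0, 0, 0, 0, 0, 0]
}}

```text
clock: 48.35
tool_pos: [0.4722, -0.0955, 0.0329]
orientation: [-166.5, 79.7, 13.4]
force: [5.1, 1.9, -11.4]
opening: 0.0255
```

Call:
{"name": "arm_command", "arguments": {
  "commands": [0, 2, 0, 0, 0, 0, 0, 0, 0, 0, 0, 0, 0, 0, 54, 0, 0, 0, 0, 54, 0, 0, 0, 0, 54]
}}

```text
clock: 48.98
tool_pos: [0.4717, -0.0977, 0.0338]
orientation: [-166.5, 79.6, 13.4]
force: [-0.4, -0.3, 0.0]
opening: 0.0459
```

Call:
{"name": "arm_command", "arguments": {
  "commands": [-25, 0, -3, 0, 54, -35, 0, -6, 0, 54, -40, 0, -6, 0, 54, 0, 0, 40, 0, 54, 0, 0, 0, 0, 54]
}}

```text
clock: 49.6
tool_pos: [0.4327, -0.1014, 0.1341]
orientation: [-167.0, 79.1, 13.0]
force: [0.5, -0.0, 0.5]
opening: 0.0471
```

```bash
python3 - <<'E'
from h import *
to(.470,-.099,.033,180)
snap('wrist','w11')
def red(fn):
    a=cv2.imread('pics/'+fn+'.png'); g=cv2.cvtColor(a,cv2.COLOR_BGR2HSV)
    m=(((g[...,0]<6)|(g[...,0]>174))&(g[...,1]>150)&(g[...,2]>60)).astype(np.uint8)
    n,l,s,ce=cv2.connectedComponentsWithStats(m)
    i=1+np.argmax(s[1:,4]); x,y,w,h,A=s[i]; print(fn,s[i],'outer edge',ray(fn,x+w,y+h-3,.060),'inner',ray(fn,x,y+h-3,.060), 'row mid',ray(fn,x+w/2,y+h/2,.06))
    # black block extent along the same row
    r=g[y+h-8,:,2]; xs=[k for k in range(x-60,x) if r[k]<75]; print('block u',xs[:1],xs[-1:], ray(fn,xs[0],y+h-3,.066),ray(fn,xs[-1]+1,y+h-3,.066))
for f in ['w0','w1','w6','w11']: red(f)
E
```

```text
pos [ 0.4327 -0.1014  0.1341] shift [106.3   2.  -17.9] z ang 179.7 tilt [ 0.185  0.043 -0.982] open 0.0471 F [ 0.5 -0.   0.5] t 49.6 j6 [ 12. -12.] turn -0.3119846987060839
w0 [267 179   7  41 216] outer edge [ 0.4556 -0.1364  0.06  ] inner [ 0.4603 -0.1364  0.06  ] row mid [ 0.458  -0.1486  0.06  ]
block u [239] [266] [ 0.4785 -0.1391  0.066 ] [ 0.4605 -0.1388  0.066 ]
w1 [272 170   8  32 164] outer edge [ 0.4494 -0.2577  0.06  ] inner [ 0.4562 -0.2577  0.06  ] row mid [ 0.453  -0.2692  0.06  ]
block u [248] [269] [ 0.4764 -0.2595  0.066 ] [ 0.4581 -0.2597  0.066 ]
w6 [268 176   7  35 183] outer edge [ 0.4503 -0.1742  0.06  ] inner [ 0.4558 -0.174   0.06  ] row mid [ 0.4533 -0.1862  0.06  ]
block u [241] [264] [ 0.4766 -0.1756  0.066 ] [ 0.458  -0.1762  0.066 ]
w11 [237 175  15  36 358] outer edge [ 0.4474 -0.0909  0.06  ] inner [ 0.459 -0.09   0.06 ] row mid [ 0.453  -0.1025  0.06  ]
block u [210] [236] [ 0.4783 -0.0911  0.066 ] [ 0.4575 -0.0926  0.066 ]
```

```bash
python3 - <<'E'
from h import *
snap('top','t12'); snap('scene','s12')
a=cv2.imread('pics/t0.png').astype(int); b=cv2.imread('pics/t12.png').astype(int)
for n,(x0,y0,x1,y1) in dict(hammer=(170,100,208,174),tub=(240,100,300,148),anvil=(110,190,160,222)).items():
    d=np.abs(a-b).max(2)[y0:y1,x0:x1]; print(n,(d>40).sum())
# knobs through the long guard: local darkness at expected places vs neighbours, scene view
s=cv2.imread('pics/s12.png',0).astype(int)
for n,p in dict(k1=(.592,-.166,.031),k2=(.592,-.137,.031),k3=(.5505,-.143,.031),b1=(.581,-.037,.031),b2=(.583,-.077,.031),empty_s=(.63,-.15,.013),empty_b=(.63,-.06,.013)).items():
    u,v=map(int,proj('s12',p)); print(n,(u,v),s[v-3:v+4,u-3:u+4].mean().round(),cv2.imread('pics/s12.png')[v-2:v+3,u-2:u+3].mean((0,1)).round())
E
```

```text
hammer 0
tub 0
anvil 0
k1 (175, 255) 139.0 [143. 138. 121.]
k2 (186, 248) 128.0 [143. 134. 114.]
k3 (173, 237) 127.0 [143. 133. 114.]
b1 (219, 220) 152.0 [142. 157. 153.]
b2 (206, 230) 151.0 [141. 156. 152.]
empty_s (192, 267) 127.0 [143. 133. 113.]
empty_b (226, 243) 165.0 [142. 170. 169.]
```

```bash
python3 -c "
from plant import *
print(close_job())"
```

```text
the job is handed in; nothing more can be done
None
```

The shuttle is loaded and latched in the feed notch, and the job was handed in at about 50 s. I slid it right to the loading notch and put in the 2 brass knobs. I then moved it one notch left, put in the 3 steel knobs, and slid it left under the guard to the feed notch.

- **Before the last slide:** pictures showed all five knobs upright in their pockets.
- **Last slide:** it ran at about 2–3 N to the end stop, and I backed it off 2 mm to the notch. The tab then measured fully out, and the grip had moved 83–84 mm since the middle notch.
- **Other objects:** the picture regions around the hammer, tub and anvil are unchanged from the start. I did not touch the turquoise knobs.
- **Not confirmed:** after the last slide I had no views left to look at the knobs. A brightness check through the guard hinted at the brass knobs but could not tell the steel knobs from their dark pocket. That the knobs stayed down rests on the earlier view and the low force of the slide.
- **Tool tilt:** the tool had drifted to about 10° of tilt by the last squeeze. The tab still pressed in and sprang out normally.

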